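Pry open a radio charger and brush out its pocket

ROBOT

A 7-joint arm with a two-finger parallel gripper is mounted at the origin on the work surface. World frame = base frame: x ahead of the robot, y to its left, z up, the work surface at z = 0. Lengths are in m, angles in rad, forces in N, time in s.
With the tool pointing down it reaches from about 0.35 to 0.9 m from the base axis. Payload 7.2 kg.
Tool frame: the origin (TCP) lies midway between the tips of the shut fingers; the grasp point (between the pads) lies 19 mm behind it; z points along the fingers, y is the direction in which the jaws open and shut (so a half turn about z gives the same grasp; the last joint's range is limited). The gripper opens to 85 mm and grips with 20 to 120 N. Pads are 22 mm wide; open, the fingers measure 114 mm over their backs; the gripper's body (76 mm by 85 mm) begins 54 mm behind the grasp point. The pads swing forward as they close: fully open they stand 13 mm farther back than shut.
Start: joints at [1.19, 0.411, -0.013, 1.596, 0.006, 1.134, -0.082], TCP at [0.192, -0.595, 0.231] pointing down, gripper open.
Joint ranges: [-2.95, 2.95], [-0.29, 1.99], [-1.47, 1.44], [0.14, 2.54], [-1.03, 4.17], [0.13, 1.85], [-2.86, 2.86]. Speed limits (rad/s): [2.39, 2.39, 3.01, 3.01, 3.14, 3.14, 3.14].

INTERFACE

Orientations are given as a rotation vector (axis times angle).
In Python, from cell import env gives the robot as it stands. The module is installed in compiled form; this text tells all that it offers.
- The arm moves only by the tool play_rows, never from a script. Its argument "steps" is a list of rows, each a list of 2 entries, a list of its own where there are three numbers: the shift along the tool's x, y, z in m, then the turn, a rotation vector about the tool's x, y, z in degrees. In form: [[[dx, dy, dz], [ax, ay, az]], ...]. A call has 1 to 8 rows; each row shifts and turns the commanded pose from where the row before left it, along the tool's axes as they then stand; what a row does not reach is not made up. A row lasts 1/8 s, in which the tool goes at most 62.5 mm and 10.7 degrees, less where a joint would pass 70% of its speed; a pose out of reach is approached as far as the arm can. A call with a gripper value outside its range is refused whole. "jaw" is the opening in per cent of the stroke, from 0 (shut) to 100 (fully open), set as the call begins (left out, the last holds). The fingers move at their own pace and stop on an object; the grip force is fixed at half the most. Time passes only in rows, so rows that do not move let the fingers close. It gives the time, the measured TCP pose, the force and the opening at its end, in the units of the state.
- env.state(): the state, without advancing time (a new reading comes with each control period).
- env.capture(name): name is "side" or "top"; returns the picture (480x640x3 uint8, red, green, blue); there is no depth.
- env.calibration(name): a dict with "mtx" (3x3 intrinsics, pixels), "D" ([k1, k2, p1, p2, k3] as OpenCV has them; the pictures are not rectified), "R" (3x3) and "t" (3): a world point X has camera coordinates R X + t. Camera axes: x right, y down, z forward; pixel columns grow to the right and rows downward; lengths in m; the calibration is good to about 2 mm. A picture is of the moment at which its call begins. calibration takes no time and is no camera call.
- env.finish_job(): hands the job in, once; it reports no verdict.
The state is a dict: "time_s": time; "joint_positions": joint angles; "joint_vel": joint speeds; "joint_torque": joint torques, N m; "eef_pos": TCP position; "orientation": TCP orientation; "force": force on the tool from outside, world axes, zero at the start; "wrist_torque": the same for the moment, N m; "finger_gap": finger opening in m.
Only numpy, scipy, OpenCV 4.12 (cv2) and the standard library are available. Lean on these libraries where they do the work, as an engineer would, in place of code of your own. Each camera call takes 0.05 s, during which the arm holds its last target. There are 200 camera calls.

TASK

Take the long brush and, with the flat blade at the end of its handle, lever the charger's dust cover up until it stands open; then stand the brush bristles-down in the empty square steel pot and let go, so that you can take it again by the end of its handle. Brush out the charger's pocket with three full strokes, each time going gently down until the sprung contact plate at the bottom gives clearly and coming up well past half of the pocket's depth in between, then stand the brush bristles-down in the pot again, leaving the cover open. Touch the charger with nothing but the brush, push it nowhere hard, and leave the other things on the bench where they are.

Things in the scene. Friction and masses are not known exactly. Their poses are not given: they have to be found in the camera images.
- brush: long brush, 260 mm, about 110 g, lying level. Origin on its centre line at mid-length (17 mm above the bench), centre of mass near x = -40 mm; own x runs along it from bristles to blade, own z up as it lies. Handle 16 mm square from x = -70 to +50 mm, guard 34 mm square to +56, round handle end 16 mm across to +106, then the blade, which points away from the robot (+x within 0.35 rad) at first
- brush_tip (a point): foremost point of the rounded end of the firm white bristle head (34 mm across, 60 mm long), on the brush at x = -130 mm
- brush_blade (a point): middle of the free edge of the flat steel blade, on the brush at x = +130 mm; the blade is 24 mm long, 14 mm wide (along the brush's y), 4 mm thick (along its z)
- brush_end_grip (a point): point on the handle's round end, at x = +92 mm, where it can be held end-on with the blade between the fingers: 38 mm of brush lie beyond it
- charger: black charger fixed to the bench: 130 x 100 mm foot 8 mm thick, body 84 x 80 mm, 104 mm high. Origin at the centre of its underside, z up; own x points from its front to its back; the front faces the robot within 0.3 rad. One pocket, centred on the origin, 60 mm (x) by 56 mm (y) inside, 80 mm deep from the rim at z = 104 mm to the contact plate at z = 24 mm
- charger_floor (a point): centre of the contact plate's top at rest, 24 mm above the bench
- charger_mouth (a point): centre of the pocket's mouth, at the rim, 104 mm above the bench
- cover_hinge (a point): middle of the cover's hinge line, on the charger at x = +42 mm, z = 105 mm; the line runs along the charger's y
- cover_lip (a point): middle of the lower front edge of the cover, 100 mm from the hinge; shut, it is 105 mm up and stands 16 mm out over the front wall (at charger x = -42 mm). Below it a nose 60 mm wide sticks out to x = -64 mm, flat top at z = 91 mm: the gap between nose and cover, for the blade, is 14 mm high
- cover (a joint): angle of the grey dust cover (100 x 80 x 5 mm, 50 g), 0 shut and lying level, growing as its front rises, stop at 1.8 rad. The stiff hinge (about 0.05 N m) lets it stay where it is left
- floorplate (a joint): travel of the sprung contact plate at the pocket's bottom in m: 0 at rest, grows as it is pressed down; 1 N for each mm, stop at 10 mm
- pot: square open steel pot, fixed to the bench, 90 x 90 mm outside, 80 x 80 mm inside, 95 mm high, floor 5 mm thick, on a 116 x 116 mm plate 4 mm thick. Origin at the centre of its underside. The brush leans in it by 0.3 to 0.8 rad against the rim
- pot_floor (a point): centre of the pot's inner floor
- radio: handheld radio lying flat, 120 x 56 x 34 mm with a 100 mm stub aerial; to be left alone
- radio2: second handheld radio, same as the other, lying flat; to be left alone
- battery: loose radio battery lying flat, 85 x 52 x 20 mm; it may lie in front of the charger; to be left alone
- tape: roll of tape lying flat, 90 mm across, 24 mm high; to be left alone
- spray: white spray can standing, 60 mm across, 170 mm tall; to be left alone
- driver: screwdriver lying flat; to be left alone
- mug: white mug, 76 mm across, 90 mm tall; to be left alone
There are look-alikes about, which are no part of the job. Leave any orange or pink look-alike of the pot alone.

How it is judged:
By the outcome, as a careful person would: the job done as asked, in the order asked, and still so for the second after the job is handed in, with the robot touching nothing.
It also fails if it takes over 72 s, if anything falls off the work surface, if the arm or the gripper's body presses on something with over 40 N, if the wrist force passes 120 N, or if a joint passes its speed limit or range.

## Working session

There is one attempt and no reset: what is moved stays moved. The work goes in short steps, Python scripts to look and compute and a tool call to move; the robot and the scene stay as the last step left them, time stands still between calls to the robot, and variables do not carry over. Pictures are saved under pics/ and viewed, about 8 in all and at most 12, crops included, and the job is handed in when it is done.

Besides the shell and the picture viewer there is one more tool, called after "Request:" in YAML: its name, and indented under it one key for each argument. play_rows: Moves the arm, as the interface text tells. Its arguments: {"type":"object","properties":{"steps":{"type":"array","items":{"type":"array"}},"jaw":{"type":"number"}},"required":["steps"]}

```bash
mkdir -p pics && python3 - <<'E'
from cell import env
import cv2,numpy as np
for n in("top","side"):
    im=env.capture(n); cv2.imwrite(f"pics/{n}0.png",im[:,:,::-1])
    c=env.calibration(n); print(n,{k:np.round(np.array(v),4).tolist() for k,v in c.items()})
print(env.state())
E
```

```text
top {'mtx': [[472.2828, 0.0, 324.3432], [0.0, 472.2828, 236.626], [0.0, 0.0, 1.0]], 'D': [-0.1257, 0.0, 0.0, 0.0, 0.0], 'R': [[0.0157, -0.9999, -0.001], [-0.9863, -0.0153, -0.1645], [0.1644, 0.0036, -0.9864]], 't': [-0.0024, 0.5351, 1.3349]}
side {'mtx': [[514.2225, 0.0, 315.6061], [0.0, 514.2225, 241.9127], [0.0, 0.0, 1.0]], 'D': [0.0242, 0.0, 0.0, 0.0, 0.0], 'R': [[0.9854, -0.1693, -0.0168], [-0.1101, -0.559, -0.8218], [0.1297, 0.8117, -0.5695]], 't': [-0.5308, 0.1292, 1.1421]}
{'time_s': 0.1, 'joint_positions': array([ 1.18981715,  0.41184236, -0.01268135,  1.59693569,  0.00559831,
        1.13428674, -0.08221945]), 'joint_vel': array([ 0.00028976, -0.00084269,  0.00157361, -0.00055498,  0.00122563,
       -0.00065699, -0.0004273 ]), 'joint_torque': array([ 2.08407029e-03, -6.01835918e+01,  6.84179440e-01, -3.00089765e+01,
        1.40283478e-02,  6.40510159e-03, -1.74035046e-05]), 'eef_pos': array([ 0.19213147, -0.59428491,  0.23053343]), 'orientation': array([-3.10187837e+00, -4.89056936e-01,  5.23563945e-04]), 'force': array([0.75610998, 0.46755618, 0.47828236]), 'wrist_torque': array([-0.01621106, -0.01189428, -0.00011084]), 'finger_gap': 0.08512675118057281}
```

View pics/top0.png

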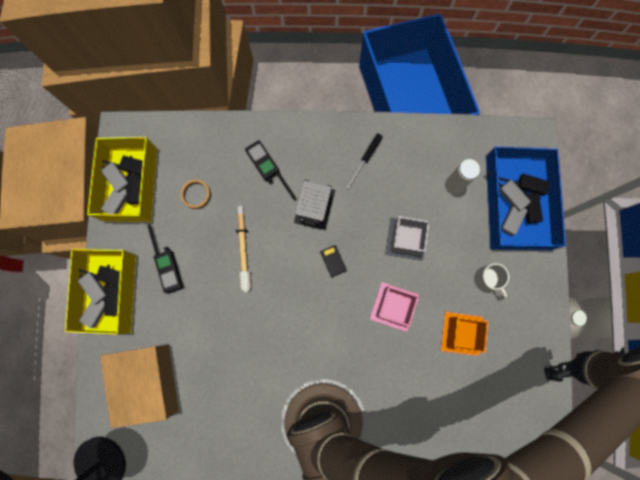

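View pics/side0.png

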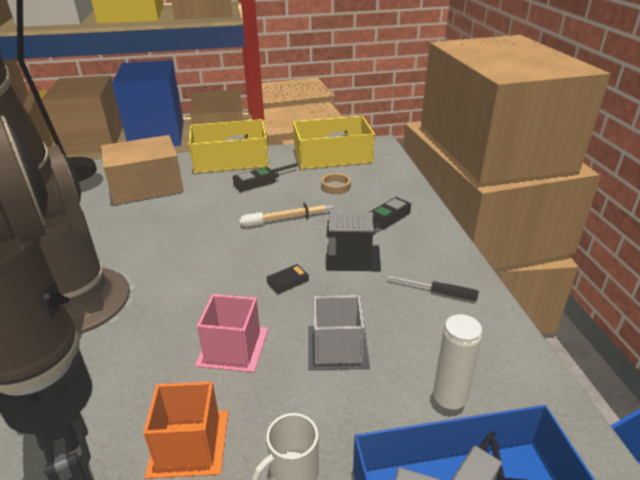

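Top view: the brush runs from its bristles at (246,290) to its blade at (240,207), with the charger at (314,203) and the grey steel pot at (409,237). The look-alikes for the pot are pink (395,306), orange (465,334) and the mug (495,278). I choose the grey steel one. The only brush-like thing besides the brush is the driver at (365,160), which has a black handle. Next I check close crops.

```bash
cat > h.py <<'E'
import numpy as np,cv2
from cell import env
from scipy.spatial.transform import Rotation as Ro
def proj(n,X):
    c=env.calibration(n); R=np.array(c["R"],float)
    return cv2.projectPoints(np.atleast_2d(np.asarray(X,float)),cv2.Rodrigues(R)[0],np.array(c["t"],float),np.array(c["mtx"],float),np.array(c["D"],float))[0][:,0]
def at(n,px,z):
    c=env.calibration(n); R=np.array(c["R"]);t=np.array(c["t"])
    p=cv2.undistortPoints(np.array([[px]],float),np.array(c["mtx"]),np.array(c["D"]))[0,0]
    d=R.T@np.array([p[0],p[1],1]); o=-R.T@t
    return o+d*(z-o[2])/d[2]
def crop(im,x,y,w,h,s):
    return cv2.resize(im[y:y+h,x:x+w],None,fx=s,fy=s,interpolation=cv2.INTER_CUBIC)
E
python3 - <<'E'
from h import *
t=cv2.imread("pics/top0.png");s=cv2.imread("pics/side0.png")
a=np.hstack([crop(t,225,200,40,100,6)[:, :],crop(t,290,175,50,60,6).copy() if 0 else cv2.copyMakeBorder(crop(t,285,170,55,65,8)[:600,:440],0,80,0,0,cv2.BORDER_CONSTANT)])
cv2.imwrite("pics/c1.png",a); print(a.shape)
b=np.hstack([crop(s,235,195,100,40,4)])
c=crop(s,305,200,90,75,5); d=crop(s,305,290,70,80,5)
W=np.zeros((600,800,3),np.uint8)
W[:160,:400]=b; W[:375,400:800]=c[:375,:400]; W[190:590,0:350]=d
cv2.imwrite("pics/c2.png",W)
E
```

```text
(600, 680, 3)
```

View pics/c1.png

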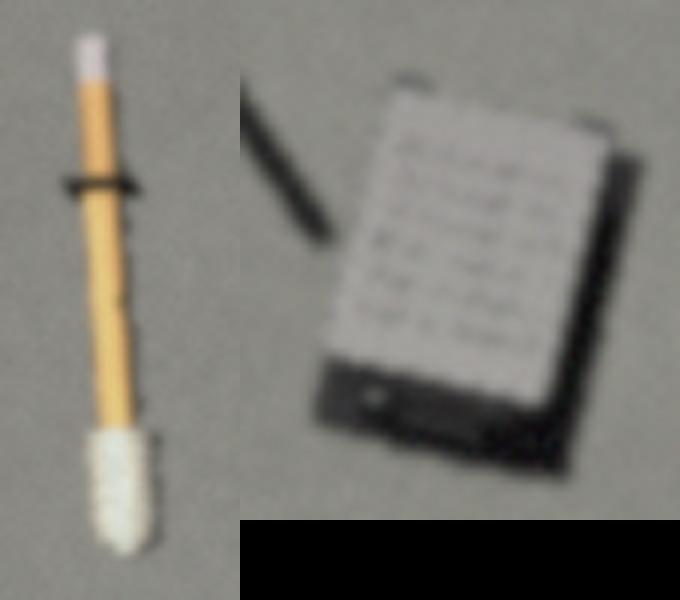

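View pics/c2.png

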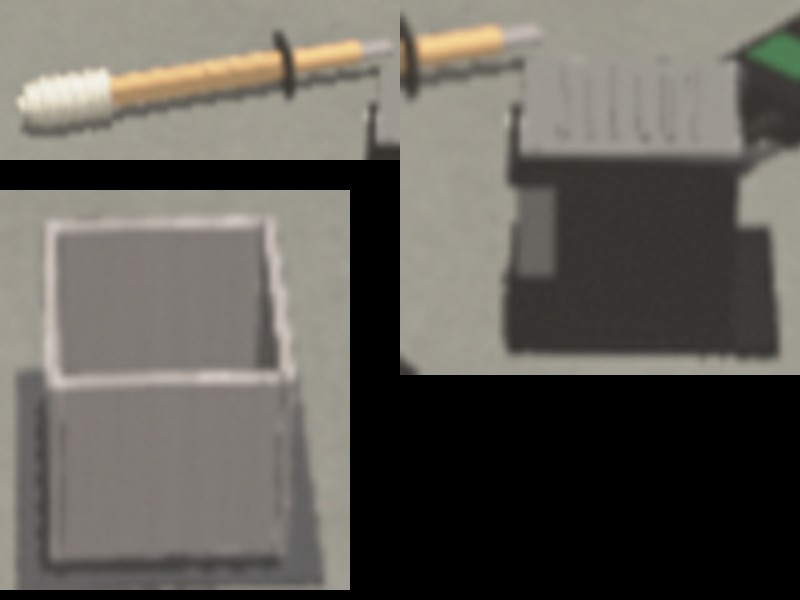

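Crops confirm the orange-handled brush with its white bristles towards the robot, the charger with its cover shut, and the empty steel pot. I fit poses to the corners read off.

```bash
python3 - <<'E'
from h import *
from scipy.optimize import least_squares
P=lambda X,Y,s,ox,oy:((X+.5)/s-.5+ox,(Y+.5)/s-.5+oy)
T1=lambda X,Y:P(X,Y,6,225,200); T2=lambda X,Y:P(X-240,Y,8,285,170)
S1=lambda X,Y:P(X,Y,4,235,195); S2=lambda X,Y:P(X-400,Y,5,305,200); S3=lambda X,Y:P(X,Y-190,5,305,290)
ob={'brush':([("top",(.130,0,0),T1(92,35)),("top",(-.130,0,0),T1(126,552)),("top",(.053,0,0),T1(102,185)),
 ("side",(.130,0,0),S1(395,45)),("side",(-.130,0,0),S1(17,102))],.017),
'charger':([("top",(.042,.04,.110),T2(392,90)),("top",(.042,-.04,.110),T2(608,130)),("top",(-.058,-.04,.110),T2(548,402)),("top",(-.058,.04,.110),T2(325,352)),
 ("top",(-.065,.05,.008),T2(315,425)),("top",(-.065,-.05,.008),T2(570,478)),
 ("side",(-.058,-.04,.11),S2(518,152)),("side",(.042,-.04,.11),S2(742,152)),("side",(.042,.04,.11),S2(735,62)),("side",(-.058,.04,.11),S2(530,62)),
 ("side",(-.065,-.05,.0),S2(508,352)),("side",(.065,-.05,0.),S2(778,356))],0),
'pot':([("side",(-.045,-.045,.095),S3(50,385)),("side",(.045,-.045,.095),S3(292,382)),("side",(.045,.045,.095),S3(270,220)),("side",(-.045,.045,.095),S3(46,220)),
 ("side",(-.058,-.058,.0),S3(18,588)),("side",(.058,-.058,0),S3(323,583)),("top",(0,0,.095),(410.5,235))],0)}
for k,(L,z) in ob.items():
    f=lambda p:np.concatenate([proj(n,Ro.from_euler('z',p[2]).apply(X)+[p[0],p[1],z])[0]-q for n,X,q in L])
    r=least_squares(f,[.55,0,0],loss='soft_l1'); print(k,r.x.round(4)); print(f(r.x).reshape(-1,2).round(1).tolist())
for n,p,z in(("battery",(333,261),.02),("radio1a",(293,199),.02),("radio1b",(262,155),.02),("spray",(469,170),.17),("tape",(195,193),.024),("mug",(495,278),.09)): print(n,at("top",p,z).round(3))
E
```

```text
brush [0.5021 0.2488 0.1022]
[[0.3, -0.0], [-0.2, -0.2], [0.1, -0.1], [-0.9, -0.3], [0.4, 0.2]]
charger [ 0.6368  0.0361 -0.2122]
[[0.3, -0.8], [0.8, 0.3], [0.3, 0.0], [0.4, -0.0], [-0.1, -0.5], [0.4, 0.2], [0.3, -1.0], [-0.0, -0.6], [-0.3, -1.2], [-1.4, -1.5], [-0.6, 0.2], [0.6, 0.1]]
pot [ 0.5394 -0.2439 -0.155 ]
[[-1.1, -0.4], [0.6, -0.9], [0.7, -1.3], [-0.9, -0.3], [-0.6, 0.9], [0.2, 0.5], [2.2, -1.5]]
battery [ 0.467 -0.021  0.02 ]
radio1a [0.653 0.102 0.02 ]
radio1b [0.791 0.202 0.02 ]
spray [ 0.706 -0.39   0.17 ]
tape [0.667 0.402 0.024]
mug [ 0.416 -0.479  0.09 ]
```

Brush at (0.502, 0.249) with yaw 0.10, charger at (0.637, 0.036) with yaw -0.21, pot at (0.539, -0.244) with yaw -0.155. I plan the first approach: grip the handle at brush x=+20 mm.

```bash
cat >> h.py <<'E'
def down(yaw,pitch=0.): # tool x heading yaw, tool z down, then pitched up about tool y
    return Ro.from_matrix(np.array([[np.cos(yaw),np.sin(yaw),0],[np.sin(yaw),-np.cos(yaw),0],[0,0,-1]]))*Ro.from_euler('y',pitch)
def show(p0,R0,p1,R1,n):
    """n equal rows from pose 0 to 1, printed if constant tool-frame shift (turn-aware)"""
    w=(R0.inv()*R1).as_rotvec(); rows=[]
    for i in range(n):
        Ra=R0*Ro.from_rotvec(w*i/n); rows.append([np.round(Ra.inv().apply((p1-p0)/n),4).tolist(),np.round(np.degrees(w/n),2).tolist()])
    print(n,"rows"); [print(r) for r in (rows if np.linalg.norm(w)>.02 else rows[:1])]
def cur():
    s=env.state(); return np.array(s["eef_pos"]),Ro.from_rotvec(s["orientation"])
CH=np.array([.6368,.0361]);CY=-.2122;POT=np.array([.5394,-.2439]);PY=-.155
def ch(x,y,z): return Ro.from_euler('z',CY).apply([x,y,z])+[*CH,0]
E
python3 - <<'E'
from h import *
p,R=cur(); g=np.array([.522,.2508,.10])
Rt=down(.1022); show(p,R,np.array([.522,.2508,.2]),Rt,20)
E
```

```text
20 rows
[[0.0287, -0.0351, 0.0016], [-0.0, 0.0, 0.6]]
[[0.0283, -0.0354, 0.0016], [-0.0, 0.0, 0.6]]
[[0.0279, -0.0357, 0.0016], [-0.0, 0.0, 0.6]]
[[0.0276, -0.036, 0.0016], [-0.0, 0.0, 0.6]]
[[0.0272, -0.0363, 0.0016], [-0.0, 0.0, 0.6]]
[[0.0268, -0.0366, 0.0016], [-0.0, 0.0, 0.6]]
[[0.0264, -0.0369, 0.0016], [-0.0, 0.0, 0.6]]
[[0.026, -0.0371, 0.0016], [-0.0, 0.0, 0.6]]
[[0.0256, -0.0374, 0.0016], [-0.0, 0.0, 0.6]]
[[0.0252, -0.0377, 0.0016], [-0.0, 0.0, 0.6]]
[[0.0248, -0.0379, 0.0016], [-0.0, 0.0, 0.6]]
[[0.0244, -0.0382, 0.0015], [-0.0, 0.0, 0.6]]
[[0.024, -0.0385, 0.0015], [-0.0, 0.0, 0.6]]
[[0.0236, -0.0387, 0.0015], [-0.0, 0.0, 0.6]]
[[0.0232, -0.039, 0.0015], [-0.0, 0.0, 0.6]]
[[0.0228, -0.0392, 0.0015], [-0.0, 0.0, 0.6]]
[[0.0224, -0.0394, 0.0015], [-0.0, 0.0, 0.6]]
[[0.022, -0.0397, 0.0015], [-0.0, 0.0, 0.6]]
[[0.0216, -0.0399, 0.0015], [-0.0, 0.0, 0.6]]
[[0.0211, -0.0401, 0.0015], [-0.0, 0.0, 0.6]]
```

Request:
play_rows:
  steps:
    - [[0.028,-0.035,0.001],[0,0,0.6]]
    - [[0.028,-0.035,0.001],[0,0,0.6]]
    - [[0.028,-0.036,0.001],[0,0,0.6]]
    - [[0.028,-0.036,0.001],[0,0,0.6]]
    - [[0.027,-0.036,0.001],[0,0,0.6]]
    - [[0.027,-0.037,0.001],[0,0,0.6]]
    - [[0.026,-0.037,0.001],[0,0,0.6]]
    - [[0.026,-0.037,0.001],[0,0,0.6]]
  jaw: 100

```text
time_s: 1.1
eef_pos: [0.3235, -0.2556, 0.2232]
orientation: [3.121, 0.358, -0.0]
force: [0.9, 0.3, 0.3]
finger_gap: 0.0852
```

Request:
play_rows:
  steps:
    - [[0.026,-0.037,0.001],[0,0,0.6]]
    - [[0.025,-0.038,0.001],[0,0,0.6]]
    - [[0.025,-0.038,0.001],[0,0,0.6]]
    - [[0.024,-0.038,0.001],[0,0,0.6]]
    - [[0.024,-0.038,0.001],[0,0,0.6]]
    - [[0.024,-0.039,0.001],[0,0,0.6]]
    - [[0.023,-0.039,0.001],[0,0,0.6]]
    - [[0.023,-0.039,0.001],[0,0,0.6]]

```text
time_s: 2.1
eef_pos: [0.4555, 0.0817, 0.2151]
orientation: [3.133, 0.227, -0.0]
force: [1.0, -1.0, -1.6]
finger_gap: 0.0851
```

Request:
play_rows:
  steps:
    - [[0.022,-0.039,0.001],[0,0,0.6]]
    - [[0.022,-0.04,0.001],[0,0,0.6]]
    - [[0.022,-0.04,0.001],[0,0,0.6]]
    - [[0.021,-0.04,0.001],[0,0,0.6]]
    - [[0,0,0],[0,0,0]]

```text
time_s: 2.72
eef_pos: [0.5205, 0.2531, 0.2106]
orientation: [-3.135, -0.169, 0.002]
force: [0.3, -0.1, -0.3]
finger_gap: 0.0851
```

```bash
python3 - <<'E'
from h import *
p,R=cur(); print(p,env.state()["joint_positions"].round(3))
show(p,R,np.array([.522,.2508,.07]),down(.1022),4)
show(p,R,np.array([.522,.2508,.07]),down(.1022),1)
E
```

```text
[0.52051714 0.25311989 0.21055188] [-0.077  0.421 -0.609  1.706  0.262  1.098 -2.228]
4 rows
[[0.0003, 0.0007, 0.0351], [-0.03, 0.02, 0.08]]
1 rows
[[0.0014, 0.0028, 0.1405], [-0.13, 0.07, 0.32]]
```

Request:
play_rows:
  steps:
    - [[0.001,0.003,0.045],[0,0,0.3]]
    - [[0,0,0.045],[0,0,0]]
    - [[0,0,0.045],[0,0,0]]
    - [[0,0,0.03],[0,0,0]]
    - [[0,0,0.02],[0,0,0]]
    - [[0,0,0.015],[0,0,0]]
    - [[0,0,0.0],[0,0,0]]

```text
time_s: 3.6
eef_pos: [0.5221, 0.2461, 0.0108]
orientation: [3.137, 0.154, -0.001]
force: [-0.2, 0.8, 0.8]
finger_gap: 0.0852
```

Request:
play_rows:
  steps:
    - [[0,0,0.004],[0,0,0]]
    - [[0,0,0],[0,0,0]]
    - [[0,0,0],[0,0,0]]
    - [[0,0,0],[0,0,0]]
    - [[0,0,0],[0,0,0]]
  jaw: 0

```text
time_s: 4.22
eef_pos: [0.5227, 0.2467, 0.0079]
orientation: [-3.137, -0.154, -0.002]
force: [-0.3, -0.6, 5.0]
finger_gap: 0.0143
```

Request:
play_rows:
  steps:
    - [[0,0,-0.005],[0,0,0]]
    - [[0,0,-0.02],[0,0,0]]
    - [[0,0,-0.045],[0,0,0]]
    - [[0,0,-0.055],[0,0,0]]
    - [[0,0,0],[0,0,0]]

```text
time_s: 4.85
eef_pos: [0.5247, 0.2482, 0.1379]
orientation: [-3.134, -0.154, -0.013]
force: [0.1, -0.6, -1.7]
finger_gap: 0.0146
```

```bash
python3 - <<'E'
from h import *
p,R=cur(); s=env.state(); print(p,s["joint_positions"].round(3),s["finger_gap"])
t=env.capture("top"); q=env.capture("side")
g=p+R.apply([0,0,-.019])
a=proj("top",g)[0].astype(int); b=proj("side",g)[0].astype(int); print(a,b)
W=np.hstack([crop(t,a[0]-40,a[1]-60,80,120,5)[:,:,::-1],crop(q,b[0]-80,b[1]-120,80,0+200,1)[:0] if 0 else cv2.resize(q[b[1]-70:b[1]+80,b[0]-90:b[0]+10+10][:,:,::-1],(400,600),interpolation=3)])
cv2.imwrite("pics/g1.png",W); print(b[0]-90,b[1]-70)
E
```

```text
[0.52467143 0.24824395 0.13791772] [-0.093  0.495 -0.581  1.785  0.328  0.95  -2.282] 0.014641992529120375
[234 232] [292 165]
202 95
```

View pics/g1.png

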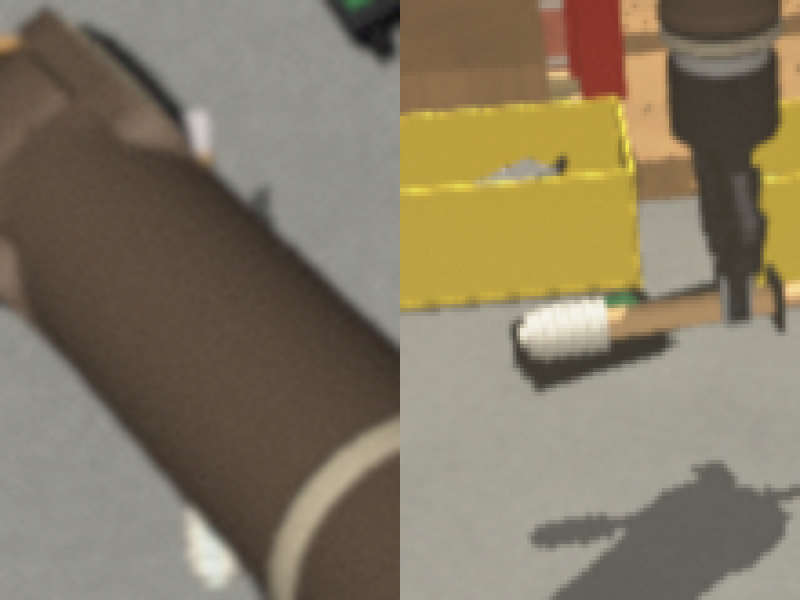

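The brush is held by the handle just behind its guard. Fit its pose in the hand from blade end top (233.6,193.6), tip top (236.4,289.6) and tip side (234.4,179.5).

```bash
python3 - <<'E'
from h import *
from scipy.optimize import least_squares
p,R=cur()
L=[("top",.130,(233.6,193.6)),("top",-.130,(236.4,289.6)),("side",-.130,(234.4,179.5))]
# brush origin in tool: c=(-gx,dy,-.019+h); axis = (cos yaw cos pit, sin yaw, -sin pit)
def pts(v,x):
    gx,h,pit,yaw=v; a=np.array([np.cos(pit),np.sin(yaw),-np.sin(pit)])
    return p+R.apply(np.array([0,0,-.019+h])+a*(x-gx))
f=lambda v:np.concatenate([proj(n,pts(v,x))[0]-q for n,x,q in L]+[[v[1]*300,v[3]*30]])
r=least_squares(f,[.02,0,0,0]); print(r.x.round(4),r.fun.round(2)); print(pts(r.x,.13),pts(r.x,-.13),env.state()["wrist_torque"])
E
```

```text
[ 0.0213 -0.0004  0.0912  0.0343] [ 0.45 -0.16  0.95 -0.22 -0.33 -0.07 -0.12  1.03]
[0.63064866 0.25320109 0.1630328 ] [0.37214264 0.23676409 0.13886912] [ 0.01120088 -0.0839675   0.00253143]
```

```bash
cat >> h.py <<'E'
E_T=np.array([.109,.002,-.0127])
def edge_target(x,y,z,pitch=0.,yaw=CY):
    R=down(yaw,pitch); return ch(x,y,z)-R.apply(E_T),R
E
python3 - <<'E'
from h import *
p,R=cur()
t,Rt=edge_target(-.105,0,.115); print(t)
show(p,R,t,Rt,8)
E
```

```text
[0.42802126 0.08312591 0.1023    ]
8 rows
[[-0.0138, 0.0191, 0.0039], [-0.0, -0.01, 2.22]]
[[-0.013, 0.0197, 0.0039], [-0.0, -0.01, 2.22]]
[[-0.0122, 0.0202, 0.0039], [-0.0, -0.01, 2.22]]
[[-0.0114, 0.0206, 0.0039], [-0.0, -0.01, 2.22]]
[[-0.0106, 0.021, 0.0039], [-0.0, -0.01, 2.22]]
[[-0.0098, 0.0214, 0.0039], [-0.0, -0.01, 2.22]]
[[-0.009, 0.0218, 0.0039], [-0.0, -0.01, 2.22]]
[[-0.0081, 0.0221, 0.0039], [-0.0, -0.01, 2.22]]
```

Request:
play_rows:
  steps:
    - [[-0.014,0.019,0.004],[0,0,2.2]]
    - [[-0.013,0.02,0.004],[0,0,2.2]]
    - [[-0.012,0.02,0.004],[0,0,2.2]]
    - [[-0.011,0.021,0.004],[0,0,2.2]]
    - [[-0.011,0.021,0.004],[0,0,2.2]]
    - [[-0.01,0.021,0.004],[0,0,2.2]]
    - [[-0.009,0.022,0.004],[0,0,2.2]]
    - [[-0.008,0.022,0.004],[0,0,2.2]]

```text
time_s: 5.95
eef_pos: [0.4265, 0.0821, 0.0992]
orientation: [3.124, -0.329, -0.004]
force: [0.1, -0.5, -1.1]
finger_gap: 0.0144
```

Request:
play_rows:
  steps:
    - [[0,0,0],[0,0,0]]

```text
time_s: 6.08
eef_pos: [0.4261, 0.0812, 0.0991]
orientation: [3.122, -0.331, -0.005]
force: [-0.9, 0.3, -1.3]
finger_gap: 0.0147
```

```bash
python3 - <<'E'
from h import *
p,R=cur(); print(p,R.as_rotvec().round(3)); t,Rt=edge_target(-.105,0,.115); print("err",t-p,(R.inv()*Rt).as_rotvec())
q=env.capture("side");t=env.capture("top")
e=p+R.apply(E_T); print(proj("side",e),proj("top",e))
W=np.vstack([crop(q,240,185,160,80,5)[:,:,::-1][:400],crop(t,215,170,160,40,5)[:,:,::-1]])
cv2.imwrite("pics/g2.png",W); cv2.imwrite("pics/g2s.png",q[:,:,::-1])
E
```

```text
[0.42606084 0.08123671 0.0990892 ] [ 3.122 -0.331 -0.005]
err [0.00196041 0.00188919 0.0032108 ] [0.00229988 0.00317289 0.00105746]
[[307.97416101 219.28223561]] [[306.12415071 233.35681617]]
```

View pics/g2.png

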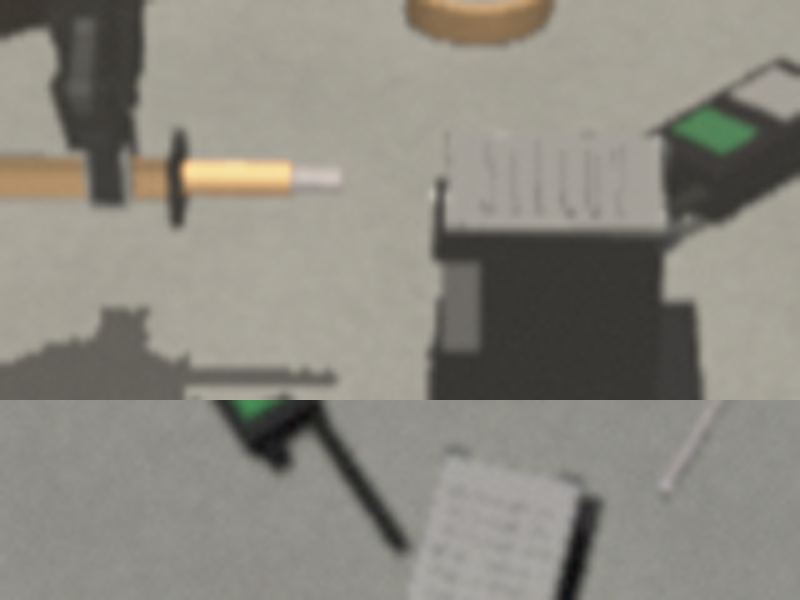

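```bash
python3 - <<'E'
from h import *
from scipy.optimize import least_squares
p,R=cur()
res={}
for n,(x0,y0,x1,y1) in(("side",(277,205,315,235)),("top",(285,222,325,262))):
    im=cv2.imread("pics/g2s.png") if n=="side" else env.capture("top")[:,:,::-1]
    c=im[y0:y1,x0:x1].astype(int); b,g,r=c[...,0],c[...,1],c[...,2]
    m=(r-b>50)&(r>120); yy,xx=np.nonzero(m); 
    pts=np.c_[xx+x0,yy+y0].astype(float); print(n,len(pts),pts.min(0) if len(pts) else'',pts.max(0) if len(pts) else '')
    if len(pts)>20:
        mu=pts.mean(0); u=np.linalg.svd(pts-mu,full_matrices=False)[2][0]; print(mu,u); res[n]=(mu,u)
    if n=="top": cv2.imwrite("pics/g2t.png",im)
L=[("side",.081,res["side"][0]),("side",.130,(308.3,220.6))]
if "top" in res: L.append(("top",.081,res["top"][0]))
def P(v,x):
    gx,h,pit,yaw=v; a=np.array([np.cos(pit),np.sin(yaw),-np.sin(pit)])
    return p+R.apply(np.array([0,0,-.019+h])+a*(x-gx))
f=lambda v:np.concatenate([proj(n,P(v,x))[0]-q for n,x,q in L]+[[(v[1]-.009)*300,v[3]*30]])
r=least_squares(f,[.02,0.009,0,0]); print(r.x.round(4),r.fun.round(2)); e=P(r.x,.13); print(e,R.inv().apply(e-p), Ro.from_euler('z',-CY).apply(e-[*CH,0]))
E
```

```text
side 150 [277. 217.] [298. 223.]
[287.22 219.98] [ 0.99998031 -0.00627583]
top 4 [324. 251.] [324. 254.]
[ 0.022   0.0094 -0.0457  0.    ] [ 0.07 -0.22 -0.07  0.12  0.12  0.  ]
[0.53342284 0.06102838 0.10451861] [ 1.07853682e-01  3.45901279e-06 -4.66669975e-03] [-0.1063086   0.00259686  0.10451861]
```

Request:
play_rows:
  steps:
    - [[0.01,0.001,0.006],[0,0,0]]
    - [[0.012,0,0],[0,0,0]]
    - [[0.012,0,0],[0,0,0]]
    - [[0,0,0],[0,0,0]]

```text
time_s: 6.72
eef_pos: [0.4623, 0.075, 0.0942]
orientation: [-3.124, 0.329, -0.001]
force: [-0.4, 0.9, -1.5]
finger_gap: 0.0147
```

```bash
python3 - <<'E'
from h import *
p,R=cur(); print(p,R.as_rotvec().round(3),env.state()["force"])
e=p+R.apply([.1079,0,-.0047]); print("edge ch",Ro.from_euler('z',-CY).apply(e-[*CH,0]),proj("side",e),proj("side",[ch(-.058,0,.105),ch(-.058,.0,.11),ch(-.064,0,.091)]))
q=env.capture("side")
cv2.imwrite("pics/g3.png",crop(q,290,200,80,60,10)[:,:,::-1])
E
```

```text
[0.46227716 0.07499745 0.09420109] [-3.124e+00  3.290e-01 -1.000e-03] [-0.36861174  0.89096124 -1.53134433]
edge ch [-0.07090209  0.00151453  0.09893063] [[323.38790056 223.11355565]] [[328.88946738 221.3140933 ]
 [328.88497362 219.49491456]
 [326.34103162 226.33941112]]
```

View pics/g3.png

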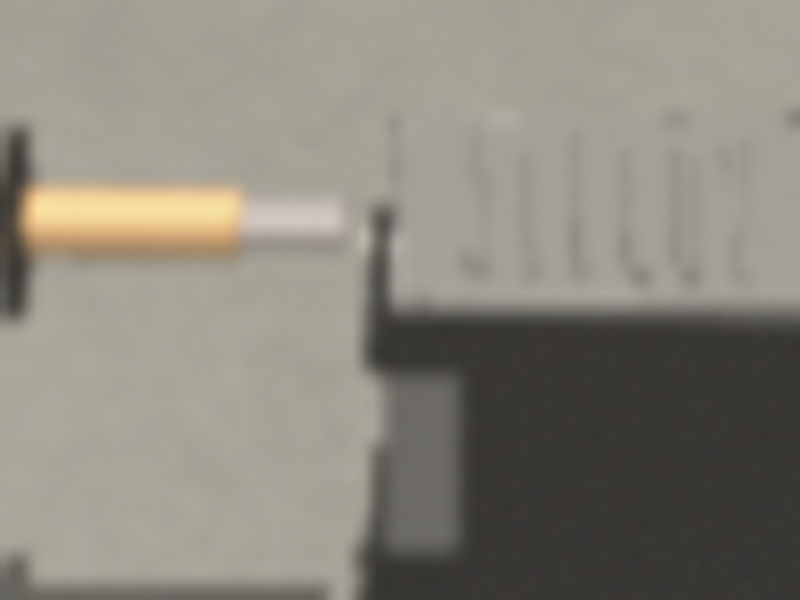

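The blade end is at (324.0,221.6) and the cover's front edge runs from (329,230.6) to (330,212.6). The blade seems about 4 mm high relative to the gap, so I lower it 4 mm and insert gently, watching the force.

Request:
play_rows:
  steps:
    - [[0,0,0.004],[0,0,0]]
    - [[0.005,0,0],[0,0,0]]
    - [[0.005,0,0],[0,0,0]]
    - [[0.004,0,0],[0,0,0]]
    - [[0,0,0],[0,0,0]]

```text
time_s: 7.4
eef_pos: [0.4751, 0.0721, 0.0903]
orientation: [-3.124, 0.328, -0.0]
force: [0.4, -0.2, -1.0]
finger_gap: 0.0148
```

Request:
play_rows:
  steps:
    - [[0.004,0,0],[0,0,0]]
    - [[0.003,0,0],[0,0,0]]
    - [[0,0,0],[0,0,0]]

```text
time_s: 7.78
eef_pos: [0.4819, 0.0707, 0.0903]
orientation: [-3.124, 0.328, -0.0]
force: [-0.2, 0.2, -0.9]
finger_gap: 0.0142
```

```bash
python3 - <<'E'
from h import *
p,R=cur(); print(p,R.as_rotvec().round(3),env.state()["force"],env.state()["wrist_torque"])
e=p+R.apply([.1079,0,-.0065]); print("edge ch",Ro.from_euler('z',-CY).apply(e-[*CH,0]))
print(-R.inv().apply([0,0,1]),R.inv().apply(Ro.from_euler('z',CY).apply([1,0,0])))
q=env.capture("side")
cv2.imwrite("pics/g4.png",crop(q,290,200,80,60,10)[:,:,::-1])
E
```

```text
[0.48185131 0.07069493 0.09029768] [-3.124  0.328 -0.   ] [-0.1523929   0.24576609 -0.94874021] [-0.06567553 -0.07117842  0.0100241 ]
edge ch [-0.05086057  0.0015076   0.09681145]
[-1.27649133e-04  7.38509823e-05  9.99999989e-01] [9.99995511e-01 2.99377275e-03 1.27427468e-04]
```

View pics/g4.png

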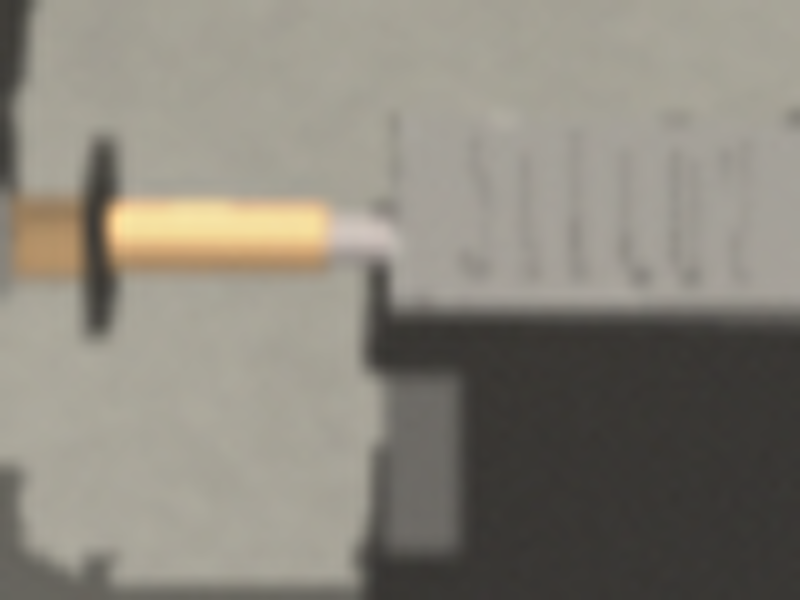

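No force, and the blade's end disappears beneath the cover's front edge at (330,222). Insert 5 mm more, then raise along the cover's arc (r ≈ 88 mm).

Request:
play_rows:
  steps:
    - [[0.005,0,0],[0,0,0]]
    - [[0,0,-0.003],[0,0,0]]
    - [[0,0,-0.003],[0,0,0]]
    - [[0,0,-0.005],[0,0,0]]
    - [[0.001,0,-0.006],[0,0,0]]
    - [[0.001,0,-0.006],[0,0,0]]
    - [[0,0,0],[0,0,0]]

```text
time_s: 8.7
eef_pos: [0.4889, 0.0693, 0.1139]
orientation: [-3.124, 0.328, -0.002]
force: [-0.7, 0.0, -1.2]
finger_gap: 0.0146
```

```bash
python3 - <<'E'
from h import *
p,R=cur(); print(p,env.state()["force"],env.state()["wrist_torque"])
e=p+R.apply([.1079,0,-.0065]); print("edge ch",Ro.from_euler('z',-CY).apply(e-[*CH,0]))
q=env.capture("side")
cv2.imwrite("pics/g5.png",crop(q,290,180,80,60,8)[:,:,::-1])
E
```

```text
[0.48891842 0.06929747 0.11389618] [-0.66469358  0.03732623 -1.22104659] [-0.01469438 -0.08137482  0.00694899]
edge ch [-0.04366429  0.00163393  0.12051868]
```

View pics/g5.png

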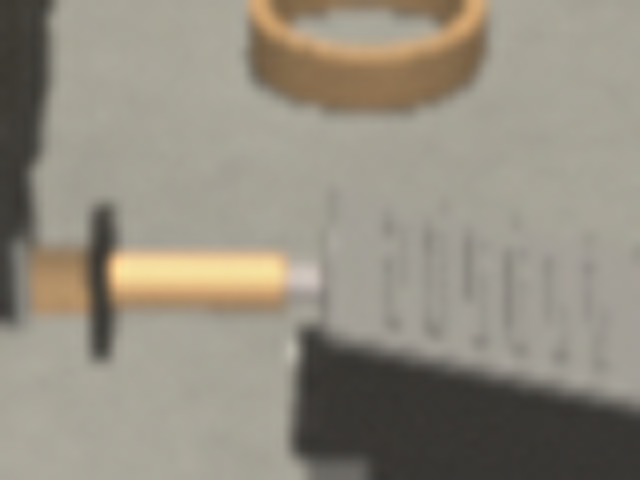

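The cover is up on the blade at about 0.2 rad. Continue the arc to about 1.67 rad.

Request:
play_rows:
  steps:
    - [[0.002,0,-0.009],[0,0,0]]
    - [[0.003,0,-0.008],[0,0,0]]
    - [[0.004,0,-0.008],[0,0,0]]
    - [[0.005,0,-0.008],[0,0,0]]
    - [[0.005,0,-0.007],[0,0,0]]
    - [[0.006,0,-0.006],[0,0,0]]
    - [[0.007,0,-0.006],[0,0,0]]
    - [[0.007,0,-0.005],[0,0,0]]

```text
time_s: 9.75
eef_pos: [0.5271, 0.061, 0.1706]
orientation: [3.124, -0.328, -0.0]
force: [0.2, 0.3, -1.5]
finger_gap: 0.0146
```

Request:
play_rows:
  steps:
    - [[0.008,0,-0.004],[0,0,0]]
    - [[0.008,0,-0.004],[0,0,0]]
    - [[0.008,0,-0.003],[0,0,0]]
    - [[0.009,0,-0.002],[0,0,0]]
    - [[0.009,0,-0.001],[0,0,0]]
    - [[0.009,0,0],[0,0,0]]
    - [[0.006,0,0],[0,0,0]]
    - [[0,0,0],[0,0,0]]

```text
time_s: 10.75
eef_pos: [0.5828, 0.0493, 0.1841]
orientation: [-3.124, 0.328, -0.0]
force: [-0.5, 0.3, -0.7]
finger_gap: 0.0147
```

```bash
python3 - <<'E'
from h import *
p,R=cur(); print(p,env.state()["force"],env.state()["wrist_torque"],env.state()["joint_positions"].round(2))
e=p+R.apply([.1079,0,-.0065]); print("edge ch",Ro.from_euler('z',-CY).apply(e-[*CH,0]))
q=env.capture("side")
cv2.imwrite("pics/g6.png",q[:,:,::-1])
E
```

```text
[0.58280325 0.04928126 0.18412658] [-0.49372375  0.25570157 -0.74732175] [-0.0343746  -0.04051906  0.00720135] [ 0.2   0.43 -0.48  1.73  0.23  1.04 -2.15]
edge ch [0.05233727 0.00183498 0.19063536]
```

View pics/g6.png

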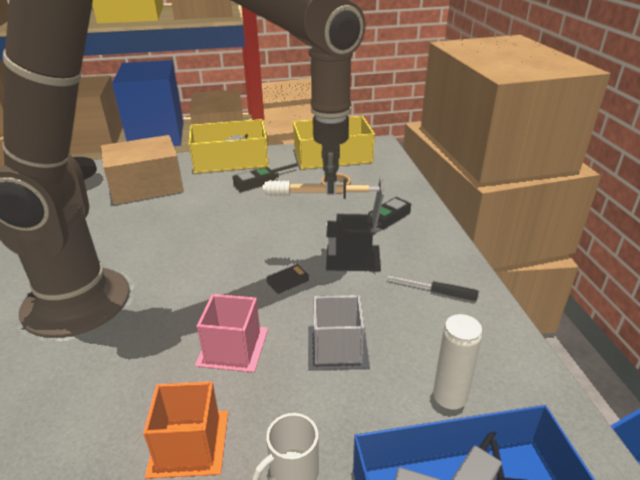

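The cover stands open a bit past vertical (seen at about (378,205)), with the brush level in the hand. Bristle tip at (263,188). Now the pot's position in the top picture, and the retreat.

```bash
python3 - <<'E'
from h import *
p,R=cur()
for z in(-.005,-.010,-.015,-.02): print(z,proj("side",p+R.apply([-.152,0,z])))
q=cv2.imread("pics/g6.png"); c=q[175:200,255:300].astype(int); m=(c.min(2)>185); yy,xx=np.nonzero(m); print(xx.min()+255,xx.max()+255,yy.min()+175,yy.max()+175,[ (x+255,(yy[xx==x].mean()+175).round(1)) for x in range(8,36,4) if (xx==x).any()])
t=cv2.cvtColor(cv2.imread("pics/top0.png"),cv2.COLOR_BGR2GRAY)
print(POT, proj("top",[[*(Ro.from_euler('z',PY).apply([a,b,0])[:2]+POT),.095] for a,b in((.045,.045),(.045,-.045),(-.045,-.045),(-.045,.045))]).round(1).tolist())
ramp=" .:-=+*#%@"
for y in range(212,264): print(y,''.join(ramp[min(9,max(0,int((t[y,x]-40)/20)))] for x in range(382,436)))
E
```

```text
-0.005 [[262.13687252 188.84483365]]
-0.01 [[261.96606721 186.88008834]]
-0.015 [[261.79437064 184.9054921 ]]
-0.02 [[261.62177545 182.92096639]]
263 288 181 189 [(263, np.float64(186.5)), (267, np.float64(185.5)), (271, np.float64(185.5)), (275, np.float64(184.5)), (279, np.float64(184.5)), (283, np.float64(185.0)), (287, np.float64(185.0))]
[ 0.5394 -0.2439] [[399.3, 215.5], [430.4, 220.8], [426.2, 251.7], [394.8, 246.4]]
212 ======================================================
213 ======================================================
214 ============================================+=========
215 ================+++++=================================
216 ================+***++++++============================
217 ========----====+****++++++++++++====================+
218 ========--:-----=++=====++*+++++++++++++============++
219 =======--::::::-=+-::::--=====++++++**+++++++=======+=
220 =======-:::::..-==-......:::::-=====++*+++++++=====+==
221 =======-:::::.:-++-............:::::-=====+++++=======
222 =======-::::..:=++-..................:::::-===========
223 =======-::::..:=++:
[... 1695 characters left out ...]
-::::::...        .. ................:-==+===+=+=+=
253 ===-::::::::......          ...... ......:-==========+
254 ===----:::::::::.:..........   . .. .. ..:===+===+===+
255 =====-------:::::::.:...::......       .:-==++++======
256 ===========---:---:::::::::::......    .:-==+=+=======
257 ==============-==-------:::::::::.......:-============
258 ========================------:::::::::::-==+=========
259 =============================---:--:::::-============+
260 ==========+===========+============-----=======++=====
261 ===========================================+===+======
262 =========================+=+=====+====================
263 ==========================================+===========
```

Request:
play_rows:
  steps:
    - [[-0.03,0,0],[0,0,0]]
    - [[-0.045,0,0],[0,0,0]]
    - [[-0.045,0,0],[0,0,0]]
    - [[0,0,-0.03],[0,0,0]]

```text
time_s: 11.3
eef_pos: [0.4598, 0.0744, 0.2126]
orientation: [3.122, -0.323, -0.009]
force: [2.0, -0.7, -0.6]
finger_gap: 0.0143
```

```bash
cat >> h.py <<'E'
POT=np.array([.539,-.2415]); TIP=np.array([-.150,0,-.0105])
def pt(x,y,z): return Ro.from_euler('z',PY).apply([x,y,z])+[*POT,0]
def tip_target(x,z,lean=.48,y=0):
    R=down(PY,np.pi/2-lean); return pt(x,y,z)-R.apply(TIP),R
E
python3 - <<'E'
from h import *
p,R=cur()
A,Ra=tip_target(-.005,.135); B,Rb=tip_target(-.020,.009); print(A,B)
show(p,R,A,Ra,10)
E
```

```text
[ 0.61169821 -0.25285934  0.26320056] [ 0.59687803 -0.25054364  0.13720056]
10 rows
[[0.0215, 0.0289, -0.0051], [0.18, 6.28, -0.25]]
[[0.0218, 0.029, -0.0028], [0.18, 6.28, -0.25]]
[[0.0219, 0.0291, -0.0005], [0.18, 6.28, -0.25]]
[[0.0217, 0.0292, 0.0018], [0.18, 6.28, -0.25]]
[[0.0212, 0.0293, 0.0041], [0.18, 6.28, -0.25]]
[[0.0205, 0.0294, 0.0063], [0.18, 6.28, -0.25]]
[[0.0196, 0.0295, 0.0084], [0.18, 6.28, -0.25]]
[[0.0184, 0.0297, 0.0104], [0.18, 6.28, -0.25]]
[[0.0171, 0.0298, 0.0123], [0.18, 6.28, -0.25]]
[[0.0155, 0.0299, 0.0139], [0.18, 6.28, -0.25]]
```

Request:
play_rows:
  steps:
    - [[0.021,0.045,-0.005],[0.2,6.3,-0.3]]
    - [[0.022,0.045,-0.003],[0.2,6.3,-0.3]]
    - [[0.022,0.045,0],[0.2,6.3,-0.2]]
    - [[0.022,0.045,0.002],[0.2,6.3,-0.2]]
    - [[0.021,0.04,0.004],[0.2,6.3,-0.2]]
    - [[0.02,0.03,0.006],[0.2,6.3,-0.2]]
    - [[0.02,0.02,0.008],[0.2,6.3,-0.3]]
    - [[0.018,0.012,0.01],[0.2,6.3,-0.3]]

```text
time_s: 12.3
eef_pos: [0.5577, -0.1962, 0.2508]
orientation: [2.904, -0.233, 1.126]
force: [0.7, 0.7, -0.9]
finger_gap: 0.0144
```

Request:
play_rows:
  steps:
    - [[0.017,0.01,0.012],[0.2,6.2,-0.2]]
    - [[0.015,0.0,0.014],[0.2,6.2,-0.2]]
    - [[0,0,0],[0,0,0]]

```text
time_s: 12.68
eef_pos: [0.5836, -0.2188, 0.284]
orientation: [2.857, -0.215, 1.28]
force: [-0.3, -0.2, -0.7]
finger_gap: 0.0142
```

```bash
python3 - <<'E'
from h import *
p,R=cur(); print(env.state()["joint_positions"].round(2))
A,Ra=tip_target(-.005,.135); print(p-A,np.degrees((R.inv()*Ra).as_rotvec()))
show(p,R,A,Ra,1)
q=env.capture("side"); cv2.imwrite("pics/g7.png",q[:,:,::-1])
# tip search: white pixels near predicted
a=proj("side",p+R.apply(TIP))[0]; b=proj("side",p+R.apply(TIP+[.06,0,0]))[0];e=proj("side",p+R.apply([.11,0,-.01]))[0]; print(a,b,e)
x0,y0=int(a[0])-30,int(a[1])-35; c=q[y0:y0+50,x0:x0+60].astype(int); g=c.min(2)
for y in range(0,50): print(y+y0,''.join(" .:-=+*#%@"[min(9,max(0,int((g[y,x]-50)/18)))] for x in range(60)))
print(x0)
E
```

```text
[ 1.35  0.18 -1.    2.18 -1.02  0.13 -0.33]
[-0.02810528  0.03402528  0.02083977] [-3.04517966 14.45641409 -1.56051033]
1 rows
[[0.0072, 0.0312, 0.0368], [-3.05, 14.46, -1.56]]
[299.27920183 264.22376239] [320.99035892 244.11794675] [403.65431042 167.94794684]
229 *+++++++++++++++++++++++++++++++++++*++++++++++++++++++++=. 
230 ++++++++++++++++++++++++**+++++++++++*+++++++++++++++++++-. 
231 +*++++++++++++++++++++*****++++++*++++**+++++++++++++++++-. 
232 +****+**+++++++++++++*******+++++++*++++++*+***++++++++*+-..
233 ++*******+++++++*++++++******+++++++*++++*+++++++++++++++-..
234 +++*++**++++++++**+*++*******++++++***+++++**+++++++++++=-::
235 ++*++++++++**+*+*+**************++****++++++*++++++++++=-:::
236 ++++*++++++***++****************++++++***+++*+++++++++=-::::
237 +++++++++***********************+++**++++++***+++++++=-:::::
238 +++++*+++***********+*******+**++*++*+++*****+++++++=-::::::
239 ++++++++++**+++*****++*********+++**+++*****+++=++*+-:::::::
240 ++++++++++++++++++**++************+*+++****++=====+-:::::::-
241 +++++++++++++++++**+++***************++***++======-::::
[... 1714 characters left out ...]
+=-::.    .:----=++++++++++=++++***+++***+=.  
269 +++++******+==-:..      .::------==+++++++++++**+++++**++:  
270 +*++****++==::..         ..:----:::-=+++++++++**+++++++++-:.
271 *****+++==:...            ..:---::.:-+++++++++++++++++++++==
272 ***++==-:..                ..:---:..:-=+++++++++++++++++++++
273 +++=-::..                   ..::::.  .-=+++++++++++++++*++++
274 ==-:..                        ....    .-+++++++++++*++++++++
275 ::..                                   :++++++++++++++++++++
276 .                                      :++++++++++++++++++++
277                                        :++++++++++++++++++++
278                                        :++++++++++++++++++++
269
```

The wrist ran into joint limits (j6=0.13, j5=-1.02). I identify the arm's kinematics from the logged poses, to choose a feasible orientation.

```bash
cat > kin.py <<'E'
from h import *
from scipy.optimize import least_squares
import itertools
D=[([1.18981715,.41184236,-.01268135,1.59693569,.00559831,1.13428674,-.08221945],(.19213,-.59428,.23053),(-3.10188,-.48906,.00052)),
([-.077,.421,-.609,1.706,.262,1.098,-2.228],(.52052,.25312,.21055),(-3.135,-.169,.002)),
([-.093,.495,-.581,1.785,.328,.95,-2.282],(.52467,.24824,.13792),(-3.134,-.154,-.013)),
([.2,.43,-.48,1.73,.23,1.04,-2.15],(.5828,.04928,.18413),(-3.124,.328,0)),
([1.35,.18,-1.0,2.18,-1.02,.13,-.33],(.5836,-.2188,.284),(2.857,-.215,1.28))]
def fk(q,S,v):
    h,a,e1,b,c,f,o1,o7,d1,d2,d3=v; s=[S[0]*q[0]+o1,q[1],S[1]*q[2],q[3],S[2]*q[4],q[5],S[3]*q[6]+o7]
    R=Ro.identity();p=np.zeros(3)
    T=[(0,d1,h),(0,0,0),(e1,d2,a),(-e1,0,0),(0,d3,b),(f,0,0),(0,0,c)]
    for i in range(7):
        R=R*Ro.from_euler('zyzyzyz'[i],s[i]); p=p+R.apply(T[i])
    return p,R
def res(v,S):
    r=[]
    for q,p,w in D:
        P,R=fk(q,S,v); r+=[*(P-p)*5,*(R.inv()*Ro.from_rotvec(w)).as_rotvec()]
    return np.array(r)
E
python3 - <<'E'
from kin import *
s=env.state(); D[-1]=(s["joint_positions"],s["eef_pos"],s["orientation"])
best=[]
for S in itertools.product((1,-1),repeat=4):
  for o1 in(0,3.14,):
   for o7 in(0,1.57,3.14,-1.57):
    r=least_squares(res,[.3,.35,0,.35,.25,0,o1,o7,0,0,0],args=(S,),max_nfev=60); best.append((r.cost,S,r.x.round(4).tolist()))
best.sort(key=lambda b:b[0]); [print(b) for b in best[:3]]
E
```

```text
(np.float64(0.00036519553277968887), (-1, -1, -1, -1), [0.2657, 0.5178, 0.0161, 0.4424, 0.33, 0.0054, 0.0009, 1.57, -0.0328, -0.0203, 0.0053])
(np.float64(0.000365195532779692), (-1, -1, -1, -1), [0.2657, 0.5178, 0.0161, 0.4424, 0.33, 0.0054, 0.0009, 1.57, -0.0328, -0.0203, 0.0053])
(np.float64(0.0003651955327796922), (-1, -1, -1, -1), [0.2657, 0.5178, 0.0161, 0.4424, 0.33, 0.0054, 0.0009, 1.57, -0.0328, -0.0203, 0.0053])
```

```bash
cat >> kin.py <<'E'
S=(-1,-1,-1,-1); V=[.2657,.5178,.0161,.4424,.33,.0054,.0009,1.57,-.0328,-.0203,.0053]
LO=np.array([-2.95,-.29,-1.47,.14,-1.03,.13,-2.86]);HI=np.array([2.95,1.99,1.44,2.54,4.17,1.85,2.86])
def ik(p,R,q0=None,n=12,m=.04):
    rng=np.random.default_rng(0); best=None
    for i in range(n):
        x0=q0 if (q0 is not None and i==0) else rng.uniform(LO+.1,HI-.1)
        def f(q):
            P,Q=fk(q,S,V); return np.r_[(P-p)*5,(Q.inv()*R).as_rotvec()]
        r=least_squares(f,np.clip(x0,LO+m+1e-3,HI-m-1e-3),bounds=(LO+m,HI-m),max_nfev=80)
        if best is None or r.cost<best[0]-1e-7: best=(r.cost,r.x)
        if best[0]<1e-6: break
    return best
E
python3 - <<'E'
from kin import *
for dz in np.arange(0,360,45):
  ps=PY+np.radians(dz)
  for lean in(.5,.65):
    r=.02 if dz%90==0 else .03
    tip=np.array([*POT,.009])-r*np.array([np.cos(ps),np.sin(ps),0])
    R=down(ps,np.pi/2-lean); B=tip-R.apply(TIP); c1=ik(B,R)
    up=B+[0,0,.11]; c2=ik(up,R)
    ax=R.apply([1,0,0]); gp=tip+ax*(.222-.019)
    e=[]
    for roll in np.arange(0,180,45):
        Re=R*Ro.from_euler('y',-np.pi/2) # candidate: tool z=-ax
        if Re.apply([0,0,1])@ax>0: Re=R*Ro.from_euler('y',np.pi/2)
        Re=Re*Ro.from_euler('z',np.radians(roll)); e.append(round(np.sqrt(2*ik(gp,Re,n=6)[0]),3))
    print(dz,lean,"place",np.sqrt(2*c1[0]).round(3),c1[1].round(2),"up",np.sqrt(2*c2[0]).round(3),"end",e)
E
```

```text
0 0.5 place 0.0 [-0.35  0.83  1.05  2.49  3.74  1.27  0.83] up 0.0 end [np.float64(0.0), np.float64(0.001), np.float64(0.0), np.float64(0.0)]
0 0.65 place 0.0 [-0.51  1.15  1.4   2.39  3.95  1.38  0.38] up 0.0 end [np.float64(0.104), np.float64(0.104), np.float64(0.106), np.float64(0.104)]
45 0.5 place 0.0 [ 1.45  0.85 -0.94  2.04 -0.96  0.49  0.71] up 0.0 end [np.float64(0.0), np.float64(0.0), np.float64(0.0), np.float64(0.0)]
45 0.65 place 0.0 [ 1.26  0.72 -0.79  2.02 -0.97  0.48  0.6 ] up 0.0 end [np.float64(0.0), np.float64(0.0), np.float64(0.0), np.float64(0.0)]
90 0.5 place 0.0 [ 0.92  0.85 -0.37  1.6  -0.67  1.36  0.8 ] up 0.0 end [np.float64(0.005), np.float64(0.0), np.float64(0.0), np.float64(0.0)]
90 0.65 place 0.0 [ 1.36  1.29 -1.4   1.61  0.35  1.19 -0.08] up 0.0 end [np.float64(0.0), np.float64(0.0), np.float64(0.002), np.float64(0.0)]
135 0.5 place 0.069 [ 0.83  1.04 -0.61  1.24 -0.1   1.81  0.87] up 0.188 end [np.float64(0.0), np.float64(0.0), np.float64(0.0), np.float64(0.0)]
135 0.65 place 0.0 [ 0.95  1.08 -0.89  1.31  0.13  1.74  0.71] up 0.049 end [np.float64(0.001
[... 511 characters left out ...]
.88 -0.58  1.5   0.84  1.8   1.85] up 0.004 end [np.float64(0.0), np.float64(0.0), np.float64(0.0), np.float64(0.001)]
270 0.5 place 0.0 [ 0.03  0.68 -0.12  1.91  1.16  1.32  2.11] up 0.0 end [np.float64(0.001), np.float64(0.0), np.float64(0.0), np.float64(0.0)]
270 0.65 place 0.0 [-0.8   1.19  1.35  2.   -0.38  0.62 -2.79] up 0.001 end [np.float64(0.0), np.float64(0.0), np.float64(0.0), np.float64(0.0)]
315 0.5 place 0.0 [-0.3   0.53  0.33  2.38  2.07  0.8   1.73] up 0.0 end [np.float64(0.0), np.float64(0.0), np.float64(0.0), np.float64(0.0)]
315 0.65 place 0.0 [-0.1   0.47  0.2   2.29  1.96  0.64  1.97] up 0.0 end [np.float64(0.032), np.float64(0.032), np.float64(0.032), np.float64(0.032)]
```

```bash
cat >> h.py <<'E'
def place90(off,z,lean=.5,ps=PY+np.pi/2):
    R=down(ps,np.pi/2-lean); return np.array([*POT,z])+off*np.array([np.cos(ps),np.sin(ps),0])-R.apply(TIP),R
E
python3 - <<'E'
from kin import *
s=env.state(); q=np.array(s["joint_positions"]); p,R=cur(); print(fk(q,S,V)[0]-p)
for dz in(60,75,90):
  ps=PY+np.radians(dz); 
  A,Ra=place90(-.005,.145,.5,ps); B,Rb=place90(-.02,.01,.5,ps)
  w=(R.inv()*Ra).as_rotvec(); print(dz,np.degrees(w),A,B); qq=q.copy();mx=0
  for i in range(1,21):
    t=i/16
    P,Q=(p+(A-p)*t,R*Ro.from_rotvec(w*t)) if t<=1 else (A+(B-A)*(t-1)*4,Ra)
    f=lambda x:np.r_[(fk(x,S,V)[0]-P)*20,(fk(x,S,V)[1].inv()*Q).as_rotvec()*4,(x-qq)*.02]
    r=least_squares(f,np.clip(qq,LO+.011,HI-.011),bounds=(LO+.01,HI-.01)); mx=max(mx,abs(r.fun[:6]).max()); qq=r.x
    if i%4==0: print(i,qq.round(2),abs(r.fun[:3]).max()/20,abs(r.fun[3:6]).max()/4)
E
```

```text
[ 0.00020081 -0.00035457 -0.00027671]
60 [ 46.00813525  10.69835788 -36.01792032] [ 0.58678604 -0.18223758  0.27160342] [ 0.5773705  -0.19391437  0.13660342]
4 [ 1.59  0.38 -1.22  2.14 -0.96  0.23 -0.06] 1.7609203495361214e-07 3.5234140759548386e-06
8 [ 1.59  0.52 -1.19  2.06 -0.83  0.41  0.08] 1.9804696921310594e-07 2.9196294085720737e-06
12 [ 1.54  0.64 -1.14  1.95 -0.68  0.62  0.17] 2.1240861913796039e-07 3.281849123017319e-06
16 [ 1.46  0.76 -1.1   1.81 -0.55  0.84  0.24] 2.1197472421796704e-07 3.312117530075863e-06
20 [ 1.43  0.96 -1.01  1.87 -0.48  0.69  0.39] 1.897976118492295e-07 1.2821788283325598e-06
75 [ 58.33559811   9.60070901 -44.56875782] [ 0.56981953 -0.17188896  0.27160342] [ 0.56374699 -0.1856048   0.13660342]
4 [ 1.59  0.38 -1.18  2.12 -0.93  0.31 -0.03] 1.836160329338199e-07 2.7557786635585654e-06
8 [ 1.56  0.54 -1.13  2.01 -0.76  0.57  0.1 ] 2.6157078492072827e-07 3.9463866718687115e-06
12 [ 1.48  0.68 -1.08  1.85 -0.58  0.83  0.19] 2.597594342401699e-07 4.025980233471364e-06
16 [ 1.36  0.81 -1.05  1.67 -0.44  1.1   0.27] 2.544094499790095e-07 3.889314162288939e-06
20 [ 1.34  0.99 -0.96  1.71 -0.36  0.97  0.4 ] 1.52669758834989e-07 7.766659536057487e-07
90 [ 70.67795467   8.32235197 -53.08015771] [ 0.55075272 -0.16628422  0.27160342] [ 0.54843702 -0.18110439  0.13660342]
4 [ 1.58  0.39 -1.15  2.1  -0.9   0.39 -0.01] 2.687657107980357e-07 3.924383746442581e-06
8 [ 1.52  0.57 -1.08  1.94 -0.68  0.71  0.12] 3.1509225584258616e-07 4.792724510571101e-06
12 [ 1.41  0.73 -1.03  1.74 -0.49  1.03  0.21] 3.0413415563756985e-07 4.633070738173428e-06
16 [ 1.26  0.88 -1.02  1.53 -0.33  1.35  0.31] 2.913047368879873e-07 4.254982083898853e-06
20 [ 1.24  1.04 -0.94  1.56 -0.24  1.23  0.43] 1.3219056774205207e-07 6.899199744281526e-07
```

```bash
python3 - <<'E'
from h import *
p,R=cur(); A,Ra=place90(-.005,.155); show(p,R,A,Ra,10)
E
```

```text
10 rows
[[-0.0029, -0.0047, -0.0026], [7.07, 0.83, -5.31]]
[[-0.0024, -0.0052, -0.002], [7.07, 0.83, -5.31]]
[[-0.0018, -0.0056, -0.0014], [7.07, 0.83, -5.31]]
[[-0.0013, -0.0059, -0.0007], [7.07, 0.83, -5.31]]
[[-0.0007, -0.006, -0.0], [7.07, 0.83, -5.31]]
[[-0.0002, -0.006, 0.0007], [7.07, 0.83, -5.31]]
[[0.0004, -0.0059, 0.0015], [7.07, 0.83, -5.31]]
[[0.0009, -0.0056, 0.0022], [7.07, 0.83, -5.31]]
[[0.0013, -0.0052, 0.0029], [7.07, 0.83, -5.31]]
[[0.0017, -0.0046, 0.0035], [7.07, 0.83, -5.31]]
```

Request:
play_rows:
  steps:
    - [[-0.003,-0.005,-0.003],[7,0.8,-5.3]]
    - [[-0.002,-0.005,-0.002],[7,0.8,-5.3]]
    - [[-0.002,-0.006,-0.001],[7,0.8,-5.3]]
    - [[-0.001,-0.006,-0.001],[7,0.8,-5.3]]
    - [[-0.001,-0.006,0],[7,0.8,-5.3]]
    - [[0,-0.006,0.001],[7,0.8,-5.3]]
    - [[0,-0.006,0.001],[7,0.8,-5.3]]
    - [[0.001,-0.006,0.002],[7,0.8,-5.3]]

```text
time_s: 13.72
eef_pos: [0.557, -0.1714, 0.2786]
orientation: [-2.004, -1.215, -1.089]
force: [0.3, 0.1, -1.2]
finger_gap: 0.0146
```

Request:
play_rows:
  steps:
    - [[0.001,-0.005,0.003],[7,0.8,-5.3]]
    - [[0.002,-0.005,0.003],[7,0.8,-5.3]]
    - [[0,0,0],[0,0,0]]

```text
time_s: 14.1
eef_pos: [0.5519, -0.1599, 0.2791]
orientation: [-1.715, -1.465, -0.999]
force: [0.0, 1.1, -0.3]
finger_gap: 0.0146
```

```bash
python3 - <<'E'
from h import *
p,R=cur(); A,Ra=place90(-.005,.145); print(env.state()["joint_positions"].round(2),p); show(p,R,A,Ra,2)
E
```

```text
[ 1.28  0.89 -1.06  1.51 -0.29  1.36  0.28] [ 0.55190084 -0.15992547  0.27913486]
2 rows
[[-0.0049, -0.0001, -0.001], [-0.12, 0.32, -0.13]]
```

```bash
python3 - <<'E'
from h import *
p,R=cur(); 
for n in("side","top"): print(n,proj(n,[p+R.apply(TIP),p+R.apply(TIP+[.06,0,0]),p+R.apply([.11,0,-.01])]).round(1).tolist())
q=env.capture("side")[:,:,::-1]; t=env.capture("top")[:,:,::-1]
cv2.imwrite("pics/g8.png",np.hstack([crop(q,280,150,100,150,4),crop(t,360,150,100,150,4)])); cv2.imwrite("pics/g8s.png",q)
E
```

```text
side [[336.7, 285.5], [336.3, 252.5], [334.7, 139.4]]
top [[415.7, 230.1], [408.5, 224.5], [378.7, 202.0]]
```

View pics/g8.png

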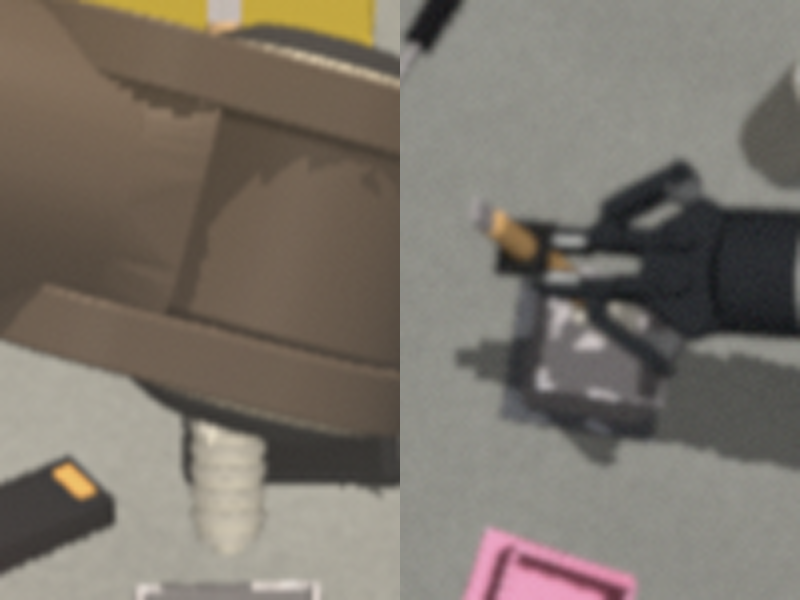

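Tip at (337.4,288.2) against a predicted (336.7,285.5), and blade end in the top view at (380,202.5), as predicted. Lower into the pot.

```bash
python3 - <<'E'
from h import *
p,R=cur(); A,Ra=place90(-.005,.10); B,Rb=place90(-.018,.014); show(p,R,A,R,3); show(A,Ra,B,Ra,6)
E
```

```text
3 rows
[[-0.0165, 0.0002, 0.0073], [0.0, 0.0, 0.0]]
6 rows
[[-0.0136, -0.0, 0.005], [0.0, 0.0, 0.0]]
```

Request:
play_rows:
  steps:
    - [[-0.016,0,0.007],[0,0,0]]
    - [[-0.016,0,0.007],[0,0,0]]
    - [[-0.016,0,0.007],[0,0,0]]
    - [[-0.014,0,0.005],[0,0,0]]
    - [[-0.014,0,0.005],[0,0,0]]
    - [[-0.014,0,0.005],[0,0,0]]
    - [[0,0,0],[0,0,0]]

```text
time_s: 15.08
eef_pos: [0.5485, -0.1761, 0.1849]
orientation: [-1.719, -1.461, -1.01]
force: [0.6, -0.0, -0.7]
finger_gap: 0.0146
```

Request:
play_rows:
  steps:
    - [[-0.013,0,0.005],[0,0,0]]
    - [[-0.013,0,0.005],[0,0,0]]
    - [[-0.007,0,0.003],[0,0,0]]
    - [[0,0,0],[0,0,0]]

```text
time_s: 15.58
eef_pos: [0.5479, -0.1805, 0.1504]
orientation: [-1.718, -1.462, -1.01]
force: [0.8, -0.6, -0.9]
finger_gap: 0.0148
```

```bash
python3 - <<'E'
from h import *
p,R=cur(); s=env.state(); print(s["joint_positions"].round(2),p,s["force"],s["wrist_torque"]); tp=p+R.apply(TIP)
ps=PY+np.pi/2; d=tp[:2]-POT; print("tip off",d@[np.cos(ps),np.sin(ps)],d@[-np.sin(ps),np.cos(ps)],tp[2], "ax",R.apply([1,0,0]))
E
```

```text
[ 1.27  1.05 -0.98  1.54 -0.2   1.25  0.39] [ 0.54792423 -0.18049955  0.1503916 ] [ 0.78928181 -0.64716836 -0.93426518] [-1.0729392   0.15949019 -0.01508139]
tip off -0.02044940122400915 0.0011317788154174967 0.024414739177873374 ax [0.07822557 0.47981381 0.87387612]
```

Request:
play_rows:
  steps:
    - [[-0.004,0,0.002],[0,0,0]]
    - [[-0.004,0,0.002],[0,0,0]]
    - [[0,0,0],[0,0,0]]

```text
time_s: 15.95
eef_pos: [0.5479, -0.1809, 0.1419]
orientation: [-1.719, -1.463, -1.01]
force: [-0.7, 0.1, -0.3]
finger_gap: 0.0144
```

Request:
play_rows:
  steps:
    - [[-0.003,0,0.002],[0,0,0]]
    - [[0,0,0],[0,0,0]]

```text
time_s: 16.2
eef_pos: [0.548, -0.1806, 0.1383]
orientation: [-1.719, -1.463, -1.01]
force: [-0.5, 0.7, -1.0]
finger_gap: 0.0147
```

```bash
python3 - <<'E'
from h import *
p,R=cur(); s=env.state(); print(p,s["force"],s["wrist_torque"]); tp=p+R.apply(TIP)
ps=PY+np.pi/2; d=tp[:2]-POT; print("tip off",d@[np.cos(ps),np.sin(ps)],d@[-np.sin(ps),np.cos(ps)],tp[2])
t=env.capture("top"); cv2.imwrite("pics/g9t.png",t[:,:,::-1])
def orange(im,x0,y0,x1,y1):
    c=im[y0:y1,x0:x1].astype(int); m=(c[...,0]-c[...,2]>50)&(c[...,0]>120); yy,xx=np.nonzero(m); P=np.c_[xx+x0,yy+y0].astype(float); return P
P=orange(t,360,180,425,250); print(len(P),P.mean(0),np.linalg.svd(P-P.mean(0),full_matrices=False)[2][0],P.min(0),P.max(0))
print(proj("top",[p+R.apply([x-.0217,0,-.010]) for x in(.057,.081,.106,.13)]).round(1).tolist())
E
```

```text
[ 0.54800262 -0.18059902  0.13829233] [-0.50147886  0.72166578 -1.00122799] [-1.05836224  0.19447536 -0.02036914]
tip off -0.020612529603472287 0.000945912222770696 0.012365289190388262
50 [389.1  222.32] [0.86928538 0.49431055] [384. 218.] [400. 228.]
[[391.4, 224.3], [388.1, 222.0], [384.5, 219.6], [381.0, 217.1]]
```

Request:
play_rows:
  steps:
    - [[-0.003,0,0.001],[0,0,0]]
    - [[-0.002,0,0.001],[0,0,0]]
    - [[0,0,0],[0,0,0]]

```text
time_s: 16.62
eef_pos: [0.5485, -0.1803, 0.1349]
orientation: [-1.716, -1.463, -1.012]
force: [-0.3, 1.1, 6.8]
finger_gap: 0.0146
```

Request:
play_rows:
  steps:
    - [[0,0,0],[0,0,0]]
    - [[0,0,0],[0,0,0]]
    - [[0,0,0],[0,0,0]]
    - [[0,0,0],[0,0,0]]
    - [[0,0,0],[0,0,0]]
    - [[0,0,0],[0,0,0]]
  jaw: 60

```text
time_s: 17.38
eef_pos: [0.548, -0.1814, 0.1332]
orientation: [-1.719, -1.463, -1.01]
force: [0.1, 1.0, 0.1]
finger_gap: 0.051
```

Request:
play_rows:
  steps:
    - [[0,0,-0.02],[0,0,0]]
    - [[0,0,-0.04],[0,0,0]]
    - [[0,0,-0.05],[0,0,0]]
    - [[0,0,-0.05],[0,0,0]]
    - [[0,0,0],[0,0,0]]

```text
time_s: 18.0
eef_pos: [0.5258, -0.3236, 0.2122]
orientation: [-1.726, -1.462, -1.013]
force: [0.1, 0.3, -0.1]
finger_gap: 0.0511
```

```bash
cat >> h.py <<'E'
def orange(im,x0,y0,x1,y1):
    c=im[y0:y1,x0:x1].astype(int); m=(c[...,0]-c[...,2]>50)&(c[...,0]>120); yy,xx=np.nonzero(m); return np.c_[xx+x0,yy+y0].astype(float)
E
python3 - <<'E'
from h import *
p,R=cur(); s=env.state(); print(p,s["force"],s["wrist_torque"],s["joint_positions"].round(2))
t=env.capture("top"); q=env.capture("side"); cv2.imwrite("pics/g10t.png",t[:,:,::-1]); cv2.imwrite("pics/g10s.png",q[:,:,::-1])
ramp=" .:-=+*#%@"
for im,(x0,y0,x1,y1) in((t,(365,195,430,255)),(q,(310,200,375,320))):
    P=orange(im,x0,y0,x1,y1); print(len(P),P.mean(0),np.linalg.svd(P-P.mean(0),full_matrices=False)[2][0],P.min(0),P.max(0))
    g=im.astype(int); o=(g[...,0]-g[...,2]>50)
    for y in range(y0,y1, 1 if im is t else 2): print(y,''.join('O' if o[y,x] else ramp[min(9,max(0,int((g[y,x].mean()-30)/22)))] for x in range(x0,x1)))
E
```

```text
[ 0.52579526 -0.32361285  0.21222666] [ 0.06556532  0.30121276 -0.09184428] [-0.92031866  0.11197867 -0.01218497] [ 1.32  1.06 -0.95  1.24 -0.18  1.58  0.39]
94 [395.5212766  227.25531915] [0.82539694 0.56455282] [383. 218.] [407. 236.]
195 ===========+===+===========++======+++++=+=+===+==+++=++=====++++
196 ============+==++=========+=+=========++++++===+++==++++======+++
197 ==========+=++=+==========++++=+=====++++++=====+====+++======+++
198 ===========++++++======================+++=+====+===++===+=====+=
199 ====+=======+=++++===========++==========+=++====+++++==++=====+=
200 ==========+===+++===========+============+=======+=+=++==++++++=+
201 ================+============================+=======++=++++++===
202 ++==============+=====================+==========+=======+++++===
203 =======+======+====+================++============+=======+++++==
204 ======++========================================++======+=+==+=+=
205 =+====++========================================+=======+========
206 ==++=+++=======+==========================++============+========
207 +++============+===
[... 6916 characters left out ...]

300 -::::::::::::::::::::::-+******+=:::::::::::::::::::::::::::---:-
302 ---:::::::::::::::::::--+******=:.::::::::::::::::::::::::::::::-
304 ---------::::::::::::::-=+*****+=::::::::::::::::::::::::::.:::::
306 -------=-----::::::::::::-=+*##**+=::::::::::::::::::::::::::::::
308 ------------------:::::::::-=+*###**=-:::::::::::::::::::::::::::
310 -----------------------::::::--=+####*+=-::::::::::::::::::::::::
312 ---------------------------:::::--=+*####*+=-::::::::::::::::::::
314 --------------------------------::::-=*#####*+=-:::::::::::::::::
316 -------------------------------------:--=+*##%%#*+=-:::::::::::::
318 -----------------------------------------:--=*#%%%%##+=--::::::::
```

```bash
python3 - <<'E'
from h import *
from scipy.optimize import least_squares
L=[("side",.106,(335.6,229.3)),("side",.053,(335.6,258.8)),("top",.106,(384.6,219.3)),("top",-.070,(406.5,235.5))]
def P(v,x):
    d=np.array([np.sin(v[3])*np.cos(v[4]),np.sin(v[3])*np.sin(v[4]),np.cos(v[3])]); return v[:3]+d*(x+.13)
f=lambda v:np.concatenate([proj(n,P(v,x))[0]-q for n,x,q in L]+[[(v[2]-.008)*300]])
r=least_squares(f,[.54,-.26,.006,.5,1.4]); print(r.x.round(4),r.fun.round(2)); print([P(r.x,x).round(4).tolist() for x in(.092,.13,-.13)])
print(proj("top",P(r.x,.13)),proj("side",P(r.x,.13)))
E
```

```text
[ 0.5341 -0.2624  0.006   0.5082  1.3894] [-0.06  0.63  0.09 -1.05 -0.02 -0.01  0.42  0.12 -0.61]
[[0.5536, -0.1562, 0.1999], [0.5569, -0.138, 0.2331], [0.5341, -0.2624, 0.006]]
[[381.09682949 216.74903383]] [[335.46780273 217.23236787]]
```

The brush stands leaning 0.51 rad at azimuth 1.39, with its end grip at (0.554,-0.156,0.200). Plan the end-on regrasp and check joint feasibility for each roll.

```bash
cat >> kin.py <<'E'
AX=np.array([np.sin(.5082)*np.cos(1.3894),np.sin(.5082)*np.sin(1.3894),np.cos(.5082)]); GP=np.array([.5536,-.1562,.1999])
def endR(roll):
    x=np.array([0,0,1.])-AX*AX[2]; x/=np.linalg.norm(x); z=-AX; y=np.cross(z,x)
    return Ro.from_matrix(np.c_[x,y,z])*Ro.from_euler('z',roll)
def walk(q,poses,n=10,verbose=True):
    for k,(P1,R1) in enumerate(poses):
        P0,R0=fk(q,S,V); w=(R0.inv()*R1).as_rotvec(); st=0
        for i in range(1,n+1):
            P=P0+(P1-P0)*i/n;Q=R0*Ro.from_rotvec(w*i/n); qq=q.copy()
            f=lambda x:np.r_[(fk(x,S,V)[0]-P)*20,(fk(x,S,V)[1].inv()*Q).as_rotvec()*4,(x-qq)*.02]
            r=least_squares(f,np.clip(qq,LO+.011,HI-.011),bounds=(LO+.01,HI-.01)); q=r.x; st=max(st,abs(q-qq).max())
        print(k,q.round(2),"err",abs(r.fun[:6]).max().round(3),"step",st.round(2),"turn",np.degrees(np.linalg.norm(w)).round(0))
    return q
E
python3 - <<'E'
from kin import *
q0=np.array(env.state()["joint_positions"]); p,R=cur()
for roll in np.radians([0,90,-90,180]):
    Re=endR(roll); print("roll",np.degrees(roll).round(),np.degrees((R.inv()*Re).as_rotvec()).round(0)); mid=np.array([.54,-.2,.40])
    # vertical over charger: tool down with minimal turn
    Rv=Ro.align_vectors([[0,0,-1]],[Re.apply([0,0,1])])[0]*Re
    C=np.array([*CH,.203+.13])
    walk(q0,[(mid,Re),(GP+AX*.09,Re),(GP-AX*.019,Re),(GP+AX*.12+[0,0,.03],Re),(C+[0,0,.06],Rv),(C-[0,0,.115],Rv)])
E
```

```text
roll 0.0 [ 126.   -0. -126.]
0 [ 0.09  0.25 -0.12  1.53  0.53  1.5   2.85] err 0.001 step 0.63 turn 179.0
1 [-0.03  0.36 -0.17  1.66  0.54  1.36  2.59] err 0.0 step 0.03 turn 0.0
2 [ 0.03  0.43 -0.14  1.8   0.6   1.15  2.54] err 0.0 step 0.02 turn 0.0
3 [-0.05  0.33 -0.18  1.57  0.52  1.48  2.63] err 0.0 step 0.03 turn 0.0
4 [ 0.04  0.38 -0.26  1.27  0.1   1.5   2.75] err 0.0 step 0.04 turn 29.0
5 [ 0.06  0.46 -0.26  1.56  0.13  1.14  2.72] err 0.0 step 0.04 turn 0.0
roll 90.0 [ 69. -69. -68.]
0 [ 0.77  0.45 -1.13  1.48  0.85  1.73  1.04] err 0.0 step 0.11 turn 119.0
1 [ 0.58  0.58 -1.08  1.62  0.89  1.64  0.75] err 0.0 step 0.03 turn 0.0
2 [ 0.64  0.66 -1.03  1.75  0.98  1.48  0.69] err 0.0 step 0.02 turn 0.0
3 [ 0.56  0.54 -1.1   1.52  0.85  1.73  0.8 ] err 0.0 step 0.03 turn 0.0
4 [ 0.55  0.63 -1.24  1.22  0.6   1.67  0.83] err 0.0 step 0.03 turn 29.0
5 [ 0.58  0.74 -1.18  1.51  0.7   1.36  0.73] err 0.0 step 0.04 turn 0.0
roll -90.0 [-70. -69.  70.]
0 [ 0.48  0.31 -0.65  1.5   0.66  1.59 -1.97] err 0.0 step 0.37 turn 121.0
1 [ 0.33  0.44 -0.67  1.63  0.71  1.48 -2.26] err 0.0 step 0.03 turn 0.0
2 [ 0.39  0.51 -0.63  1.77  0.79  1.29 -2.32] err 0.0 step 0.02 turn 0.0
3 [ 0.31  0.4  -0.68  1.54  0.68  1.58 -2.21] err 0.0 step 0.03 turn 0.0
4 [ 0.36  0.48 -0.8   1.24  0.33  1.56 -2.13] err 0.0 step 0.04 turn 29.0
5 [ 0.38  0.57 -0.77  1.53  0.41  1.21 -2.21] err 0.0 step 0.04 turn 0.0
roll 180.0 [ -0. -90.   1.]
0 [ 0.59  0.35 -0.81  1.49  0.71  1.62 -0.43] err 0.0 step 0.13 turn 90.0
1 [ 0.42  0.47 -0.81  1.63  0.76  1.52 -0.73] err 0.0 step 0.03 turn 0.0
2 [ 0.48  0.55 -0.76  1.76  0.85  1.35 -0.79] err 0.0 step 0.02 turn 0.0
3 [ 0.4   0.44 -0.82  1.54  0.73  1.62 -0.68] err 0.0 step 0.03 turn 0.0
4 [ 0.44  0.52 -0.95  1.23  0.42  1.58 -0.62] err 0.0 step 0.03 turn 29.0
5 [ 0.46  0.61 -0.91  1.52  0.5   1.25 -0.7 ] err 0.0 step 0.04 turn 0.0
```

```bash
python3 - <<'E'
from kin import *
p,R=cur(); Re=endR(np.pi); mid=np.array([.545,-.2,.39]); show(p,R,mid,Re,9); show(mid,Re,GP+AX*.10,Re,3)
E
```

```text
9 rows
[[0.0239, 0.0, 0.002], [-0.04, -10.0, 0.14]]
[[0.0239, -0.0, -0.0021], [-0.04, -10.0, 0.14]]
[[0.0232, -0.0001, -0.0063], [-0.04, -10.0, 0.14]]
[[0.0217, -0.0002, -0.0102], [-0.04, -10.0, 0.14]]
[[0.0196, -0.0002, -0.0138], [-0.04, -10.0, 0.14]]
[[0.0169, -0.0002, -0.017], [-0.04, -10.0, 0.14]]
[[0.0137, -0.0003, -0.0197], [-0.04, -10.0, 0.14]]
[[0.0101, -0.0003, -0.0218], [-0.04, -10.0, 0.14]]
[[0.0062, -0.0003, -0.0232], [-0.04, -10.0, 0.14]]
3 rows
[[0.0438, 0.0002, 0.0148], [0.0, 0.0, 0.0]]
```

Request:
play_rows:
  steps:
    - [[0.024,0,0.002],[0,-10,0.1]]
    - [[0.024,0,-0.002],[0,-10,0.1]]
    - [[0.023,0,-0.006],[0,-10,0.1]]
    - [[0.022,0,-0.01],[0,-10,0.1]]
    - [[0.02,0,-0.014],[0,-10,0.1]]
    - [[0.017,0,-0.017],[0,-10,0.1]]
    - [[0.014,0,-0.02],[0,-10,0.1]]
    - [[0.01,0,-0.022],[0,-10,0.1]]
  jaw: 100

```text
time_s: 19.1
eef_pos: [0.5436, -0.2105, 0.3717]
orientation: [2.217, 1.87, -0.383]
force: [0.4, 0.1, -1.3]
finger_gap: 0.0856
```

Request:
play_rows:
  steps:
    - [[0.006,0,-0.023],[0,-10,0.1]]
    - [[0.0,0,0],[0,0,0]]
    - [[0.04,0,0.014],[0,0,0]]
    - [[0.04,0,0.014],[0,0,0]]
    - [[0,0,0],[0,0,0]]

```text
time_s: 19.73
eef_pos: [0.5546, -0.1419, 0.3237]
orientation: [2.115, 1.788, -0.557]
force: [-0.3, 0.0, 0.4]
finger_gap: 0.0852
```

```bash
python3 - <<'E'
from kin import *
p,R=cur(); print(p,env.state()["joint_positions"].round(2)); Re=endR(np.pi); show(p,R,GP+AX*.10,Re,2); show(p,R,GP+AX*.10,Re,1)
print(Re.inv().apply((GP-AX*.019)-(GP+AX*.10)))
t=env.capture("top")
for z in (t,):
  P=orange(z,365,195,430,255); print(len(P),P.min(0),P.max(0))
q=env.capture("side");P=orange(q,310,200,375,320); print(len(P),P.min(0),P.max(0),P.mean(0))
E
```

```text
[ 0.55458644 -0.14189632  0.3236783 ] [ 0.45  0.41 -0.78  1.59  0.72  1.56 -0.62]
2 rows
[[0.0239, 0.0012, 0.0076], [-0.09, -0.04, 0.43]]
1 rows
[[0.0477, 0.0024, 0.0151], [-0.17, -0.09, 0.86]]
[-7.32498386e-18 -6.41800812e-19  1.19000000e-01]
104 [383. 218.] [407. 236.]
699 [332. 230.] [340. 319.] [335.981402   275.48211731]
```

Request:
play_rows:
  steps:
    - [[0.024,0.001,0.008],[0,0,0.4]]
    - [[0.024,0.001,0.007],[0,0,0.4]]
    - [[0,0,0.0],[0,0,0]]
    - [[0,0,0.03],[0,0,0]]
    - [[0,0,0.03],[0,0,0]]
    - [[0,0,0],[0,0,0]]

```text
time_s: 20.58
eef_pos: [0.5575, -0.142, 0.2381]
orientation: [2.131, 1.759, -0.554]
force: [0.3, 0.2, 0.4]
finger_gap: 0.0853
```

```bash
python3 - <<'E'
from kin import *
p,R=cur(); Re=endR(np.pi); show(p,R,GP-AX*.019,Re,1)
q=env.capture("side"); t=env.capture("top"); cv2.imwrite("pics/g11.png",np.hstack([crop(q,290,160,100,120,4)[:,:,::-1],crop(t,350,160,100,120,4)[:,:,::-1]]))
print(proj("side",[p,GP,GP+.038*AX]).tolist(),proj("top",[p,GP,GP+.038*AX]).tolist())
E
```

```text
1 rows
[[0.0059, -0.0011, 0.0595], [-0.17, 0.11, -0.48]]
[[336.202039915257, 216.05675627577781], [335.58823302717093, 237.3295979179004], [335.4798676391573, 217.25286132285157]] [[382.92150549717405, 216.15534005063222], [386.5777647615334, 220.7342329886984], [381.10969838730153, 216.74516174583567]]
```

Request:
play_rows:
  steps:
    - [[0.006,-0.001,0.005],[0,0,-0.5]]
    - [[0,0,0.025],[0,0,0]]
    - [[0,0,0.02],[0,0,0]]
    - [[0,0,0.009],[0,0,0]]
    - [[0,0,0],[0,0,0]]

```text
time_s: 21.3
eef_pos: [0.5533, -0.162, 0.1835]
orientation: [2.121, 1.773, -0.553]
force: [0.3, 0.1, 0.3]
finger_gap: 0.0856
```

```bash
python3 - <<'E'
from kin import *
p,R=cur(); Re=endR(np.pi); print(env.state()["force"]);show(p,R,GP-AX*.019,Re,1)
E
```

```text
[0.26560526 0.06548328 0.32488433]
1 rows
[[-0.0029, -0.0007, 0.0019], [-0.02, 0.02, 0.17]]
```

Request:
play_rows:
  steps:
    - [[-0.002,-0.001,0.002],[0,0,0]]
    - [[0,0,0],[0,0,0]]
    - [[0,0,0],[0,0,0]]
    - [[0,0,0],[0,0,0]]
    - [[0,0,0],[0,0,0]]
    - [[0,0,0],[0,0,0]]
  jaw: 0

```text
time_s: 22.05
eef_pos: [0.5522, -0.1641, 0.1834]
orientation: [2.12, 1.772, -0.551]
force: [0.4, 1.0, 1.6]
finger_gap: 0.0144
```

```bash
python3 - <<'E'
from kin import *
s=env.state();p,R=cur(); Re=endR(np.pi); print(s["force"],s["wrist_torque"],p,R.as_rotvec());show(p,R,GP-AX*.019,Re,1); np.save("grip.npy",np.r_[p,R.as_rotvec()])
q=env.capture("side");P=orange(q,310,200,375,320); print(len(P),P.min(0),P.max(0),P.mean(0))
Rv=Ro.align_vectors([[0,0,-1]],[R.apply([0,0,1])])[0]*R
out=p+AX*.06; A2=np.array([.575,-.14,.36]); C=np.array([*CH,.203+.15])
show(p,R,out,R,2); show(out,R,A2,R,3); show(A2,R,C,Rv,6)
walk(s["joint_positions"],[(out,R),(A2,R),(C,Rv)])
E
```

```text
[0.43242093 0.98853305 1.55837453] [ 0.50331287 -0.11515301  0.03531376] [ 0.55223121 -0.16412651  0.1833677 ] [ 2.12045595  1.77227601 -0.55112291]
1 rows
[[-0.001, -0.0001, 0.0006], [0.06, 0.0, 0.15]]
670 [333. 230.] [340. 319.] [336.40597015 276.27313433]
2 rows
[[-0.0, 0.0, -0.03], [0.0, 0.0, 0.0]]
3 rows
[[-0.0206, 0.006, -0.0359], [0.0, 0.0, 0.0]]
6 rows
[[0.0274, 0.0049, -0.0139], [-0.0, 4.85, -0.0]]
[[0.0285, 0.0049, -0.0116], [-0.0, 4.85, -0.0]]
[[0.0294, 0.0049, -0.0091], [-0.0, 4.85, -0.0]]
[[0.03, 0.0049, -0.0066], [-0.0, 4.85, -0.0]]
[[0.0305, 0.0049, -0.004], [-0.0, 4.85, -0.0]]
[[0.0307, 0.0049, -0.0014], [-0.0, 4.85, -0.0]]
0 [ 0.43  0.49 -0.76  1.7   0.78  1.43 -0.75] err 0.0 step 0.01 turn 0.0
1 [ 0.43  0.43 -0.77  1.48  0.73  1.63 -0.57] err 0.0 step 0.03 turn 0.0
2 [ 0.43  0.52 -0.91  1.31  0.4   1.49 -0.61] err 0.0 step 0.04 turn 29.0
```

```bash
python3 - <<'E'
from kin import *
p,R=cur(); ps=PY+np.pi/2; u=np.array([np.cos(ps),np.sin(ps),0]); z=np.array([0,0,1.])
o1=p+z*.03; o2=o1+z*.10+u*.015; A2=np.array([.575,-.14,.36]); C=np.array([*CH,.203+.15])
Rv=Ro.align_vectors([[0,0,-1]],[R.apply([0,0,1])])[0]*R
show(p,R,o1,R,2);show(o1,R,o2,R,4);print(o2);show(o2,R,A2,R,2); show(A2,R,C,Rv,6)
E
```

```text
2 rows
[[-0.0073, -0.0, -0.0131], [0.0, 0.0, 0.0]]
4 rows
[[-0.0089, -0.0001, -0.0237], [0.0, 0.0, 0.0]]
[ 0.55455984 -0.14930186  0.31335498]
2 rows
[[-0.0058, 0.0092, -0.0235], [0.0, 0.0, 0.0]]
6 rows
[[0.0274, 0.0049, -0.0139], [-0.0, 4.85, -0.0]]
[[0.0285, 0.0049, -0.0116], [-0.0, 4.85, -0.0]]
[[0.0294, 0.0049, -0.0091], [-0.0, 4.85, -0.0]]
[[0.03, 0.0049, -0.0066], [-0.0, 4.85, -0.0]]
[[0.0305, 0.0049, -0.004], [-0.0, 4.85, -0.0]]
[[0.0307, 0.0049, -0.0014], [-0.0, 4.85, -0.0]]
```

Request:
play_rows:
  steps:
    - [[-0.007,0,-0.013],[0,0,0]]
    - [[-0.007,0,-0.013],[0,0,0]]
    - [[-0.009,0,-0.024],[0,0,0]]
    - [[-0.009,0,-0.024],[0,0,0]]
    - [[-0.009,0,-0.024],[0,0,0]]
    - [[-0.009,0,-0.024],[0,0,0]]
    - [[-0.006,0.009,-0.024],[0,0,0]]
    - [[-0.006,0.009,-0.024],[0,0,0]]

```text
time_s: 23.1
eef_pos: [0.5749, -0.1393, 0.3638]
orientation: [2.121, 1.772, -0.551]
force: [0.9, 1.2, -2.2]
finger_gap: 0.0142
```

Request:
play_rows:
  steps:
    - [[0.027,0.005,-0.014],[0,4.8,0]]
    - [[0.028,0.005,-0.012],[0,4.8,0]]
    - [[0.029,0.005,-0.009],[0,4.9,0]]
    - [[0.03,0.005,-0.007],[0,4.9,0]]
    - [[0.03,0.005,-0.004],[0,4.9,0]]
    - [[0.025,0.005,-0.001],[0,4.8,0]]
    - [[0,0,0],[0,0,0]]

```text
time_s: 23.98
eef_pos: [0.636, 0.0294, 0.3566]
orientation: [-2.411, -2.014, 0.001]
force: [-0.6, -0.0, -0.8]
finger_gap: 0.0146
```

```bash
python3 - <<'E'
from kin import *
s=env.state();p,R=cur(); print(s["force"],s["wrist_torque"],s["finger_gap"],p)
Rv=Ro.align_vectors([[0,0,-1]],[R.apply([0,0,1])])[0]*R
show(p,R,np.array([*CH,.353]),Rv,1); e=p+R.apply([0,0,.203]); print(e,proj("side",e),proj("top",e))
q=env.capture("side"); t=env.capture("top"); cv2.imwrite("pics/g12.png",np.hstack([crop(q,300,100,100,150,4)[:,:,::-1],crop(t,270,150,100,150,4)[:,:,::-1]]))
E
```

```text
[-0.59380586 -0.03535961 -0.81924931] [-0.02787486 -0.0269135   0.01086197] 0.014554832929603715 [0.63596136 0.0293757  0.35664303]
1 rows
[[0.0068, -0.0004, 0.0036], [-0.03, 0.03, 0.0]]
[0.63583545 0.02928853 0.15364309] [[354.70348884 204.95423206]] [[316.32026293 193.49394251]]
```

View pics/g12.png

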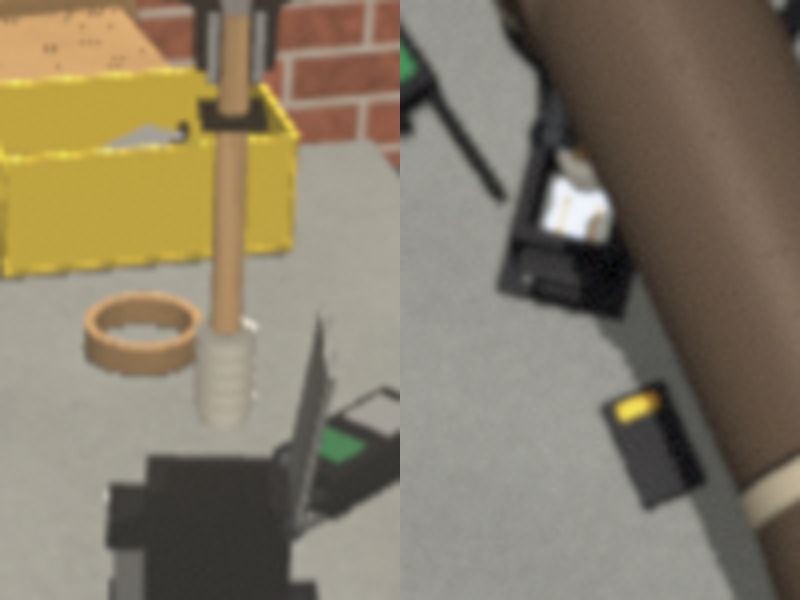

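The brush hangs nearly upright: guard at (359,128.5), tip at (355.5,207.5). The cover still stands open, from (380,180) down to (372,233). The head is left of the cover and above the pocket. Estimate the brush's tilt in the hand.

```bash
cat >> kin.py <<'E'
def tipfit(p,R,g,t,n="side"):
    # brush direction in tool: (a,b,1); observed guard g (20 mm past tcp) and tip t in side picture
    P=lambda v,s:p+R.apply([0,0,-.019])+R.apply(np.array([v[0],v[1],1])*s)
    f=lambda v:np.r_[proj(n,P(v,.222))[0]-t,proj(n,P(v,.039))[0]-g,v*8]
    r=least_squares(f,[0,0]); return r,P(r.x,.222)
E
python3 - <<'E'
from kin import *
p,R=cur()
r,t=tipfit(p,R,(359,128.5),(355.4,207)); print(r.x,r.fun.round(2),t, "rel charger",Ro.from_euler('z',-CY).apply(t-[*CH,0]))
E
```

```text
[-0.03257771  0.00931235] [ 0.32 -0.03 -1.71 -0.03 -0.26  0.07] [0.63613327 0.0206123  0.15341375] rel charger [ 0.0026101  -0.01528074  0.15341375]
```

Request:
play_rows:
  steps:
    - [[0.007,0,0],[0.5,1.9,0]]
    - [[0,0,0],[0,0,0]]
    - [[0,0,0.03],[0,0,0]]
    - [[0,0,0.03],[0,0,0]]
    - [[0,0,0],[0,0,0]]

```text
time_s: 24.7
eef_pos: [0.6359, 0.0378, 0.294]
orientation: [-2.388, -1.995, -0.023]
force: [0.5, 0.3, -0.5]
finger_gap: 0.0139
```

```bash
python3 - <<'E'
from kin import *
s=env.state();p,R=cur(); print(s["force"],s["wrist_torque"],p)
d=np.array([-.0326,.0093,1]); t=p+R.apply([0,0,-.019])+R.apply(d*.222); print(t,"rel",Ro.from_euler('z',-CY).apply(t-[*CH,0]), "dir",R.apply(d))
print("down in tool",R.inv().apply([0,0,-1]),"ch x,y in tool",R.inv().apply(ch(1,0,0)-ch(0,0,0)).round(2),R.inv().apply(ch(0,1,0)-ch(0,0,0)).round(2))
E
```

```text
[ 0.46998962  0.25582511 -0.49067091] [-0.04935716  0.01949813 -0.02652374] [0.63586401 0.03776827 0.29396399]
[0.63502649 0.03695064 0.09082791] rel [-0.00191288  0.00045804  0.09082791] dir [-4.43931538e-03 -8.72076781e-04 -1.00056423e+00]
down in tool [-0.03093488  0.01350583  0.99943015] ch x,y in tool [-0.03  1.   -0.01] [1.   0.03 0.03]
```

Centred, with the tip 13 mm inside and no contact. Descend, then go gently.

Request:
play_rows:
  steps:
    - [[-0.001,0,0.025],[0,0,0]]
    - [[-0.001,0.001,0.025],[0,0,0]]
    - [[0,0,0.008],[0,0,0]]
    - [[0,0,0],[0,0,0]]

```text
time_s: 25.2
eef_pos: [0.6377, 0.0385, 0.2388]
orientation: [-2.389, -1.996, -0.03]
force: [-0.2, 0.6, -1.1]
finger_gap: 0.0145
```

Request:
play_rows:
  steps:
    - [[0,0,0.004],[0,0,0]]
    - [[0,0,0.003],[0,0,0]]
    - [[0,0,0],[0,0,0]]

```text
time_s: 25.58
eef_pos: [0.6373, 0.0386, 0.231]
orientation: [-2.389, -1.996, -0.029]
force: [-0.8, -0.1, -1.1]
finger_gap: 0.0142
```

Request:
play_rows:
  steps:
    - [[0,0,0.003],[0,0,0]]
    - [[0,0,0],[0,0,0]]

```text
time_s: 25.82
eef_pos: [0.6373, 0.0387, 0.2277]
orientation: [-2.389, -1.996, -0.029]
force: [1.3, -0.5, -1.3]
finger_gap: 0.0146
```

Request:
play_rows:
  steps:
    - [[0,0,0.003],[0,0,0]]
    - [[0,0,0],[0,0,0]]

```text
time_s: 26.08
eef_pos: [0.6375, 0.0388, 0.2249]
orientation: [-2.389, -1.996, -0.03]
force: [-0.3, -0.4, 0.5]
finger_gap: 0.0144
```

Request:
play_rows:
  steps:
    - [[0,0,0.002],[0,0,0]]
    - [[0,0,0],[0,0,0]]

```text
time_s: 26.32
eef_pos: [0.6375, 0.0389, 0.2232]
orientation: [-2.389, -1.996, -0.03]
force: [-0.6, -0.0, 1.7]
finger_gap: 0.0147
```

Request:
play_rows:
  steps:
    - [[0,0,0.002],[0,0,0]]
    - [[0,0,0],[0,0,0]]

```text
time_s: 26.58
eef_pos: [0.6375, 0.039, 0.2212]
orientation: [-2.389, -1.996, -0.03]
force: [-0.5, -0.3, 3.2]
finger_gap: 0.0144
```

The plate gives (+4.5 N over 4.5 mm). Press 2 mm more, then strokes 2 and 3.

Request:
play_rows:
  steps:
    - [[0,0,0.002],[0,0,0]]
    - [[0,0,0],[0,0,0]]
    - [[0,0,-0.022],[0,0,0]]
    - [[0,0,-0.022],[0,0,0]]
    - [[0,0,-0.02],[0,0,0]]
    - [[0,0,0],[0,0,0]]

```text
time_s: 27.32
eef_pos: [0.6381, 0.0371, 0.2841]
orientation: [-2.39, -1.997, -0.032]
force: [-0.1, 0.2, -1.3]
finger_gap: 0.0143
```

Request:
play_rows:
  steps:
    - [[0,0,0.02],[0,0,0]]
    - [[0,0,0.022],[0,0,0]]
    - [[0,0,0.012],[0,0,0]]
    - [[0,0,0.004],[0,0,0]]
    - [[0,0,0.002],[0,0,0]]
    - [[0,0,0.002],[0,0,0]]
    - [[0,0,0],[0,0,0]]

```text
time_s: 28.2
eef_pos: [0.6373, 0.039, 0.2215]
orientation: [-2.389, -1.996, -0.03]
force: [-2.6, -0.2, 4.1]
finger_gap: 0.0145
```

Request:
play_rows:
  steps:
    - [[0,0,0],[0,0,0]]
    - [[0,0,-0.022],[0,0,0]]
    - [[0,0,-0.022],[0,0,0]]
    - [[0,0,-0.02],[0,0,0]]
    - [[0,0,0],[0,0,0]]

```text
time_s: 28.82
eef_pos: [0.6386, 0.037, 0.2866]
orientation: [-2.391, -1.997, -0.034]
force: [0.6, 0.3, -0.4]
finger_gap: 0.0146
```

Request:
play_rows:
  steps:
    - [[0,0,0.02],[0,0,0]]
    - [[0,0,0.022],[0,0,0]]
    - [[0,0,0.012],[0,0,0]]
    - [[0,0,0.005],[0,0,0]]
    - [[0,0,0.003],[0,0,0]]
    - [[0,0,0.002],[0,0,0]]
    - [[0,0,0.001],[0,0,0]]
    - [[0,0,0],[0,0,0]]

```text
time_s: 29.82
eef_pos: [0.6374, 0.0391, 0.2205]
orientation: [-2.389, -1.996, -0.03]
force: [-2.8, -0.9, 4.6]
finger_gap: 0.0149
```

Request:
play_rows:
  steps:
    - [[0,0,0],[0,0,0]]

```text
time_s: 29.95
eef_pos: [0.6374, 0.0391, 0.2204]
orientation: [-2.389, -1.996, -0.03]
force: [-3.0, 0.6, 5.0]
finger_gap: 0.0146
```

Request:
play_rows:
  steps:
    - [[0,0,-0.025],[0,0,0]]
    - [[0,0,-0.04],[0,0,0]]
    - [[0,0,-0.04],[0,0,0]]
    - [[0,0,-0.035],[0,0,0]]
    - [[0,0,0],[0,0,0]]

```text
time_s: 30.58
eef_pos: [0.6395, 0.0347, 0.3627]
orientation: [-2.392, -1.998, -0.037]
force: [0.4, -0.3, -1.4]
finger_gap: 0.0143
```

```bash
python3 - <<'E'
from kin import *
p,R=cur(); g=np.load("grip.npy"); pg,Rg=g[:3],Ro.from_rotvec(g[3:]); s=env.state(); print(p,s["finger_gap"],s["joint_positions"].round(2))
ps=PY+np.pi/2; u=np.array([np.cos(ps),np.sin(ps),0]); z=np.array([0,0,1.])
# brush dir in tool now vs AX: check desired tool pose so that brush dir = -AX
d=np.array([-.0326,.0093,1]);d/=np.linalg.norm(d); print("brush in grip pose would be",-Rg.apply(d),"AX",AX)
Rt=Ro.align_vectors([-AX],[Rg.apply(d)])[0]*Rg; print(np.degrees((Rg.inv()*Rt).as_rotvec()))
tip=GP-AX*.222; pt_=lambda tp:tp-Rt.apply([0,0,-.019])-Rt.apply(d*.222)
fin=pt_(tip+[0,0,.004]); o1=pt_(tip+[0,0,.034]); o2=pt_(tip+z*.134+u*.015); A2=o2+[.02,.02,.03]
print("tip",tip,"fin",fin,"grip",pg,"A2",A2)
show(p,R,A2,Rt,7);show(A2,Rt,o2,Rt,2);show(o2,Rt,o1,Rt,4);show(o1,Rt,fin,Rt,3)
np.savez("fin.npz",o2=o2,o1=o1,fin=fin,A2=A2,R=Rt.as_rotvec())
E
```

```text
[0.63945704 0.03467334 0.36269335] 0.014269355028605567 [ 0.47  0.51 -0.92  1.32  0.37  1.49 -0.59]
brush in grip pose would be [0.0825511  0.50827978 0.85722633] AX [0.08778518 0.47862166 0.87362181]
[0.59660399 1.87200428 0.00203965]
tip [ 0.53411169 -0.26245401  0.00595596] fin [ 0.5518552  -0.1647249   0.18700972] grip [ 0.55223121 -0.16412651  0.1833677 ] A2 [ 0.5741709  -0.12990473  0.34700972]
7 rows
[[-0.0249, -0.005, 0.0014], [0.05, -4.17, 0.02]]
[[-0.0247, -0.005, 0.0032], [0.05, -4.17, 0.02]]
[[-0.0244, -0.005, 0.005], [0.05, -4.17, 0.02]]
[[-0.024, -0.0049, 0.0068], [0.05, -4.17, 0.02]]
[[-0.0234, -0.0049, 0.0085], [0.05, -4.17, 0.02]]
[[-0.0227, -0.0049, 0.0102], [0.05, -4.17, 0.02]]
[[-0.0219, -0.0049, 0.0118], [0.05, -4.17, 0.02]]
2 rows
[[-0.0035, -0.0079, 0.0187], [0.0, 0.0, 0.0]]
4 rows
[[0.0081, 0.0003, 0.0239], [0.0, 0.0, 0.0]]
3 rows
[[0.0046, 0.0001, 0.0089], [0.0, 0.0, 0.0]]
```

Request:
play_rows:
  steps:
    - [[-0.025,-0.005,0.001],[0,-4.2,0]]
    - [[-0.025,-0.005,0.003],[0,-4.2,0]]
    - [[-0.024,-0.005,0.005],[0,-4.2,0]]
    - [[-0.024,-0.005,0.007],[0,-4.2,0]]
    - [[-0.023,-0.005,0.009],[0,-4.2,0]]
    - [[-0.023,-0.005,0.01],[0,-4.2,0]]
    - [[-0.022,-0.005,0.012],[0,-4.1,0]]
    - [[0,0,0],[0,0,0]]

```text
time_s: 31.58
eef_pos: [0.5719, -0.1312, 0.3431]
orientation: [2.142, 1.795, -0.534]
force: [0.5, -0.1, -1.2]
finger_gap: 0.0145
```

```bash
python3 - <<'E'
from kin import *
p,R=cur(); F=np.load("fin.npz"); Rt=Ro.from_rotvec(F["R"]); show(p,R,F["o2"],Rt,2)
d=np.array([-.0326,.0093,1]); P=lambda s:p+R.apply([0,0,-.019])+R.apply(d*s)
print("pred side guard,tip",proj("side",[P(.039),P(.222)]),"top",proj("top",[P(.039),P(.222)]))
q=env.capture("side"); o=orange(q,310,100,380,300); print(len(o),o.min(0),o.max(0),o.mean(0)); a=proj("side",P(.222))[0].astype(int)
for y in range(a[1]-36,a[1]+12,1): print(y,''.join('O' if int(q[y,x,0])-int(q[y,x,2])>50 else " .:-=+*#%@"[min(9,max(0,int((q[y,x].mean()-60)/19)))] for x in range(a[0]-25,a[0]+25)))
print(a[0]-25)
E
```

```text
2 rows
[[-0.0035, -0.0069, 0.0166], [0.01, 0.1, 0.15]]
pred side guard,tip [[343.46199283 173.16795785]
 [343.91103756 274.96249667]] top [[387.15587569 203.10616316]
 [412.22063576 223.46792725]]
3041 [310. 100.] [379. 242.] [340.18283459 157.72180204]
238 +++++++++=-:......   OOOOOOOOOO                   
239 +++++++++=-::::::.   OOOOOOOOO:                   
240 +++++++++=-::::::.   :OOOOOOOO:                   
241 ++++++++++-::::::---:-OOOOOOOO=-::.               
242 ++++++++++-:::::=+***+==OOOO+****+-.              
243 +++++++++=-:::::=+*###*******#%##*=.              
244 +++++++++-::::::-+**#####%%%%%###*=.              
245 ++++++++=:.:::::-=+**###%%%%%%##*+-.              
246 ++++++++=:.::::::-=++*##%%%%%%#*++:               
247 ++++++++=:.::::::-=++***##%%%%**++-               
248 ++++++++=:.:::::-==+++***#%%%#**+*=.              
249 ++++++++=:.:::::-==+**####%%###***+:              
250 ++++++++=:.:::::-=+*####%%%%%###**=.              
251 ++++++++=..::::::=+**###########*+:               
252 +++++++=-..::::::-=+*****######*+=:               
253 +++++++=:..:::::-
[... 1097 characters left out ...]
...:::-=+*####*+++++++++++++++++++++
274 ...................::-=+****+=--==++++++++++++++++
275 .....................:-==++=-::::-==++++++++++++++
276 ...........:..........::---:::..:::-=+++++++++++++
277 .......................:::::.......:-=++++++++++++
278 .............................:...:..:-=+++++++++++
279 .............................:...:...:=+++++++++++
280 .....................................:=+++++++++++
281 .....................................:=+++++++++++
282 ...................................::-++++++++++++
283 ..................................::=+++++++++++++
284 ................................:::=++++++++++++++
285 ................................:-==++++++++++++++
318
```

The brush is where the model puts it (tip seen at (343.5,276), predicted (343.9,275)). Lower into the pot.

Request:
play_rows:
  steps:
    - [[-0.004,-0.007,0.017],[0,0,0]]
    - [[-0.003,-0.007,0.016],[0,0,0]]
    - [[0,0,0],[0,0,0]]
    - [[0.008,0,0.024],[0,0,0]]
    - [[0.008,0,0.024],[0,0,0]]
    - [[0,0,0],[0,0,0]]

```text
time_s: 32.38
eef_pos: [0.5526, -0.1565, 0.2679]
orientation: [2.142, 1.796, -0.533]
force: [-0.1, 0.5, -0.4]
finger_gap: 0.0145
```

```bash
python3 - <<'E'
from kin import *
p,R=cur(); F=np.load("fin.npz"); Rt=Ro.from_rotvec(F["R"]); print(env.state()["force"]); show(p,R,F["o1"],Rt,2);show(F["o1"],Rt,F["fin"],Rt,3)
E
```

```text
[-0.0574971   0.47686946 -0.39021978]
2 rows
[[0.008, 0.0007, 0.0245], [0.01, 0.06, 0.16]]
3 rows
[[0.0046, 0.0001, 0.0089], [0.0, 0.0, 0.0]]
```

Request:
play_rows:
  steps:
    - [[0.008,0,0.024],[0,0,0]]
    - [[0.008,0,0.024],[0,0,0]]
    - [[0,0,0],[0,0,0]]
    - [[0.005,0,0.009],[0,0,0]]
    - [[0.005,0,0.009],[0,0,0]]
    - [[0,0,0],[0,0,0]]

```text
time_s: 33.12
eef_pos: [0.5505, -0.1638, 0.1979]
orientation: [2.141, 1.795, -0.533]
force: [-0.4, -0.2, -1.0]
finger_gap: 0.0144
```

Request:
play_rows:
  steps:
    - [[0.002,0,0.005],[0,0,0]]
    - [[0,0,0],[0,0,0]]

```text
time_s: 33.38
eef_pos: [0.5505, -0.1645, 0.1928]
orientation: [2.142, 1.794, -0.532]
force: [0.1, -0.1, -0.8]
finger_gap: 0.0144
```

Request:
play_rows:
  steps:
    - [[0.002,0,0.003],[0,0,0]]
    - [[0,0,0],[0,0,0]]

```text
time_s: 33.62
eef_pos: [0.5505, -0.1641, 0.1893]
orientation: [2.141, 1.794, -0.532]
force: [0.7, 0.2, -1.7]
finger_gap: 0.0144
```

Request:
play_rows:
  steps:
    - [[0.001,0,0.002],[0,0,0]]
    - [[0.001,0,0.002],[0,0,0]]
    - [[0,0,0],[0,0,0]]

```text
time_s: 34.0
eef_pos: [0.5506, -0.1647, 0.1851]
orientation: [2.141, 1.793, -0.533]
force: [0.8, -2.8, 0.6]
finger_gap: 0.0145
```

Request:
play_rows:
  steps:
    - [[0.001,0,0.002],[0,0,0]]
    - [[0,0,0],[0,0,0]]

```text
time_s: 34.25
eef_pos: [0.5511, -0.1642, 0.1842]
orientation: [2.14, 1.792, -0.531]
force: [-1.7, 0.1, 10.0]
finger_gap: 0.0144
```

On the floor (10 N). Ease off 1 mm, release, withdraw along the brush axis.

Request:
play_rows:
  steps:
    - [[0,0,-0.001],[0,0,0]]
    - [[0,0,0],[0,0,0]]

```text
time_s: 34.5
eef_pos: [0.5509, -0.1641, 0.1843]
orientation: [2.141, 1.792, -0.532]
force: [-0.1, -2.1, 6.9]
finger_gap: 0.0147
```

Request:
play_rows:
  steps:
    - [[0,0,0],[0,0,0]]
    - [[0,0,0],[0,0,0]]
    - [[0,0,0],[0,0,0]]
    - [[0,0,0],[0,0,0]]
    - [[0,0,0],[0,0,0]]
    - [[0,0,0],[0,0,0]]
  jaw: 100

```text
time_s: 35.25
eef_pos: [0.5506, -0.1637, 0.1836]
orientation: [2.142, 1.794, -0.532]
force: [-0.2, 0.5, 0.1]
finger_gap: 0.0854
```

Request:
play_rows:
  steps:
    - [[0,0,-0.015],[0,0,0]]
    - [[0,0,-0.03],[0,0,0]]
    - [[0,0,-0.04],[0,0,0]]
    - [[0,0,-0.04],[0,0,0]]
    - [[0,0,-0.04],[0,0,0]]
    - [[0,0,-0.04],[0,0,0]]
    - [[0,0,0],[0,0,0]]

```text
time_s: 36.12
eef_pos: [0.5701, -0.068, 0.3692]
orientation: [2.139, 1.795, -0.523]
force: [-0.4, -0.0, -0.5]
finger_gap: 0.0854
```

```bash
python3 - <<'E'
from kin import *
s=env.state(); print(s["eef_pos"],s["force"],s["finger_gap"],s["time_s"])
q=env.capture("side");t=env.capture("top")
o=orange(q,310,200,375,320); print("side",len(o),o.min(0),o.max(0),o.mean(0)); o=orange(t,365,195,430,255); print("top",len(o),o.min(0),o.max(0))
im=q
for y in range(165,262,2): print(y,''.join('O' if int(im[y,x,0])-int(im[y,x,2])>50 else " .:-=+*#%@"[min(9,max(0,int((im[y,x].mean()-30)/22)))] for x in range(318,410)))
# other objects: compare top image with first, masked
a=cv2.imread("pics/top0.png")[:,:,::-1].astype(int); D=abs(a-t.astype(int)).max(2)
for n,(x,y) in dict(battery=(333,261),radio=(262,155),radio2=(167,270),tape=(195,193),spray=(469,170),driver=(365,160),mug=(495,278),pink=(395,306),orange=(465,334)).items(): print(n,D[y-14:y+15,x-14:x+15].mean().round(1),(D[y-14:y+15,x-14:x+15]>40).mean().round(2))
E
```

```text
[ 0.57009672 -0.06798714  0.36920032] [-0.37952893 -0.03742682 -0.47613965] 0.08538750107785777 36.125
side 686 [332. 230.] [339. 319.] [335.51020408 275.33819242]
top 105 [384. 217.] [407. 237.]
165 OOOOOOOOOOOOOOOOOOOOOOOOOOOOO=-==++++=====++++++++++++++++++++++++++++++++++++++++++++++++++
167 OOOOOOO=-==+++++++==++++++++++++++++++++++++++++++++++++++++++++++++++++++++++++++++++++++++
169 ++++++++++++++++++++++++*+++++++++++++++++++++++++++++++++++++++++++++++++*+++++*+++++++++++
171 ++++++++++++++++++++++++++++++++++++++++++++++++++++++++++++++++++++++++++++***+++*+++++++++
173 ++++++++++*+OOOOOOOOOOOO***+++++++++++++++++++++++++++++++++++++++++++++++++++++****+*++++*+
175 ++++++*OOOOOOOOOOOOOOOOOOOOOO**+++++++++++++++++++++++++++++++++++++++++++++**+++++++***++++
177 ++++OOOOOOOOOOOOOOOOOOOOOOOOOOOO+++++++++++++++++++++++++++++++++++++++++++++++++++++***++++
179 +++OOOOOOOOOOOOOOOOOOOOOOOO-:OOOO++++++++++++++++++++++++++++=++++++++++++++++++++++++++++++
181 +*+OOOOO----==++++++==-------OOOO++++++++++++++++++++++++++++-=+++++++++++++++++++++++++++++
183 +*+=OOOOO+++++++**+++++++++
[... 3287 characters left out ...]
OOOOOO:. .. .... .... .......................-++++++++++++++++++++++++++++++
253 -:::---::.:---OOOOOOOO:.  .. ... . .... .....................-++++++++++++++++++++++++++++++
255 -::::-:::..:::OOOOOOOO:.......... ...........................:++++++++++++++++++++++++++++++
257 :::-:-:::.....:::---::....... ... .. ........................:+**+++++++++++++++++++++++++++
259 ---:::::.....................................................:=+*+++++++++++++++++++++++++++
261 :--:::-:..  .:OOOOOOOO:..... ....... .........................-+++++*+++++++++++++++++++++++
battery 50.0 0.73
radio 50.9 0.7
radio2 10.2 0.0
tape 13.1 0.0
spray 12.4 0.0
driver 22.6 0.14
mug 12.3 0.0
pink 73.0 0.52
orange 12.1 0.0
```

```bash
python3 - <<'E'
from h import *
q=env.capture("side").astype(int); a=cv2.imread("pics/side0.png")[:,:,::-1].astype(int)
def blob(im,f,x0,y0,x1,y1):
    c=im[y0:y1,x0:x1]; yy,xx=np.nonzero(f(c)); return len(xx),xx.min()+x0,xx.max()+x0,yy.min()+y0,yy.max()+y0,round(xx.mean()+x0,1),round(yy.mean()+y0,1)
pk=lambda c:(c[...,0]-c[...,1]>40)&(c[...,2]-c[...,1]>10)
dk=lambda c:c.mean(2)<60
gr=lambda c:(c[...,1]-c[...,0]>25)
for n,f,b in(("pink",pk,(190,285,275,375)),("battery",dk,(260,255,315,300)),("radio green",gr,(365,195,415,230)),("radio2 green",gr,(230,165,280,190)),("driver",dk,(425,275,485,305))):
    print(n,blob(a,f,*b),blob(q,f,*b))
E
```

```text
pink (3167, np.int64(196), np.int64(266), np.int64(295), np.int64(371), np.float64(229.5), np.float64(334.5)) (3499, np.int64(196), np.int64(266), np.int64(295), np.int64(371), np.float64(229.0), np.float64(334.5))
battery (232, np.int64(268), np.int64(307), np.int64(268), np.int64(292), np.float64(288.7), np.float64(283.1)) (579, np.int64(268), np.int64(307), np.int64(267), np.int64(292), np.float64(286.0), np.float64(279.4))
radio green (82, np.int64(375), np.int64(390), np.int64(207), np.int64(215), np.float64(382.6), np.float64(210.6)) (61, np.int64(380), np.int64(390), np.int64(207), np.int64(215), np.float64(384.2), np.float64(210.9))
radio2 green (47, np.int64(257), np.int64(267), np.int64(169), np.int64(174), np.float64(262.0), np.float64(171.1)) (51, np.int64(257), np.int64(267), np.int64(168), np.int64(174), np.float64(262.1), np.float64(171.1))
driver (181, np.int64(432), np.int64(475), np.int64(286), np.int64(299), np.float64(454.1), np.float64(293.1)) (52, np.int64(433), np.int64(475), np.int64(289), np.int64(299), np.float64(452.4), np.float64(293.7))
```

Everything is in place: the other objects' outlines are unchanged apart from shadow and the raised cover hiding part of the radio. Handing in.

```bash
python3 -c "
from cell import env
print(env.finish_job(), env.state()['time_s'])"
```

```text
the job is handed in; nothing more can be done
the job is handed in; nothing more can be done
```

The job is done and handed in at about 36 s of the 72 s allowed. The handover itself gives no verdict.

**What I did**
- **Cover:** I levered it open with the blade to about 1.7 rad, a little past upright.
- **First stand:** I stood the brush in the steel pot, where it leaned about 0.51 rad, and took it again by the end of its handle.
- **Strokes:** Each of the three pressed the contact plate until it gave, by roughly 5–6 mm going by the height and 5–6 N of force. Between strokes the brush came up more than 60 mm of the 80 mm depth.
- **Second stand:** I stood the brush bristles-down in the pot again, let go and drew the gripper clear.

**Last checks**
- The side camera shows the brush leaning in the pot as before, and the cover still open.
- In the side view, the pink pot, battery, both radios and the driver are unmoved; the counts that changed were from shadow and from the cover hiding part of one radio. In the top view, the tape, spray can, mug and orange pot are unchanged.
- The top comparison was large at the battery, the radio and the pink pot. I put this down to the arm and its shadow, and the side view agrees.

**What went less well**
- My first attempt to tilt the brush over the pot stopped at the wrist's joint limits. I placed it leaning to the robot's left instead.
- The brush touched the pot floor with about 10 N on the last placing.
- Strokes two and three showed about 3 N sideways, probably from the brush tilting slightly in the grip. A light rub on a pocket wall is possible.

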